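# Turn the tester down and pack the tested batch in two layers

## Robot

A 6-joint arm with a two-finger parallel gripper is mounted at the origin on the work surface. World frame = base frame: x ahead of the robot, y to its left, z up, the work surface at z = 0. Lengths are in mm, angles in rad, forces in N, time in s.
With the tool pointing down it reaches from about 300 to 875 mm from the base axis. Payload 6.4 kg.
Tool frame: the origin (TCP) lies on the mounting face of the last link; the fingertips stand 173 mm ahead of it and the grasp point (between the pads) lies 155 mm ahead of it; z points along the fingers, y is the direction in which the jaws open and shut (so a half turn about z gives the same grasp; the last joint's range is limited). The gripper opens to 85 mm and grips with 20 to 120 N. Pads are 22 mm wide; open, the fingers measure 114 mm over their backs; the gripper's body (76 mm by 85 mm) begins 54 mm behind the grasp point. The pads swing forward as they close: fully open they stand 13 mm farther back than shut.
Start: joints at [-1.398, 0.181, 1.607, -0, 1.354, -0.206], TCP at [212.655, -534.247, 404.688] pointing down, gripper open.
Joint ranges: [-2.99, 2.99], [-0.89, 2.07], [0.3, 2.58], [-1.14, 4.28], [0, 2.63], [-3.12, 3.12]. Speed limits (rad/s): [2.57, 2.57, 3.01, 3.14, 3.14, 3.14].

## Interface

Orientations are given as [roll, pitch, yaw] about the fixed x, y, z axes, in that order (R = Rz(yaw) Ry(pitch) Rx(roll)).
In Python, from bench import ctrl gives the robot as it stands.
- The arm moves only by the tool carry_out, never from a script. Its arguments are lists of equal length, an entry for each row: "hand": the finger opening in m, from 0 to 0.0854; "travel": the shift along the tool's x, y, z in m, a list of three; "rotation": the turn, a rotation vector about the tool's x, y, z in rad, a list of three. A call has 1 to 8 rows; each row is the pose to reach, as a shift and turn from the pose commanded when the call began, along the tool's axes at that moment; what a row does not reach only later rows make up. A row lasts 1/10 s, in which the tool goes at most 50 mm and 8.59 degrees, less where a joint would pass 70% of its speed; a pose out of reach is approached as far as the arm can. A call with a gripper value outside its range is refused whole. The fingers move at their own pace and stop on an object; "newtons" is the grip in N (left out, the last holds). Time passes only in rows, so rows that repeat a pose let the fingers close. It gives the time, the measured TCP pose, the force and the opening at its end, in the units of the state.
- ctrl.state(): the state, without advancing time (a new reading comes with each control period).
- ctrl.get_image(name): name is "scene" or "top" or "wrist"; returns a dict with "color" (420x560x3 uint8, blue, green, red), "mtx" (3x3 intrinsics, pixels), "dist" ([k1, k2, p1, p2, k3] as OpenCV has them; the pictures are not rectified), "world_from_camera" (4x4, takes a point from camera to world coordinates). Camera axes: x right, y up, looking along -z (the intrinsics and any distortion apply to the point x, -y, -z); pixel columns grow to the right and rows downward; lengths in mm; the calibration is good to about 2 mm. A picture is of the moment at which its call begins. There is no depth.
- ctrl.close_job(): hands the job in, once; it reports no verdict.
The state is a dict: "time": time; "qpos": joint angles; "qvel": joint speeds; "effort": joint torques, N m; "eef_pos": TCP position; "eef_rot": TCP orientation; "force": force on the tool from outside, world axes, zero at the start; "moment": the same for the moment, N m; "width": finger opening in mm.
Only numpy, scipy, OpenCV 4.12 (cv2) and the standard library are available. Lean on these libraries where they do the work, as an engineer would, in place of code of your own. Each camera call takes 0.05 s, during which the arm holds its last target. There are 200 camera calls.

## Task

Testing is over: first turn the black level knob on the cream test box back to its zero stop (pointer at the red mark). Then pack the batch in the blue tote: the two green power boards flat on its floor, one on either side of the low divider, next the pink separator sheet lying flat on top of both boards, rib up, and then every grey display module on the bench (two to four of them) standing face up and flat on the sheet, none perched on the rib or on another module. Leave the multimeter, screwdriver and solder spool where they are.

Things in the scene. Friction and masses are not known exactly. Their poses are not given: they have to be found in the camera images.
- level (a joint): angle of the black bar knob on top of the test box, rad: 0 at the zero stop (counter-clockwise end seen from above), growing clockwise up to 4.7; it starts somewhere between 0.9 and 2.6, stays where it is left and turns with light friction (0.03 N m)
- level_grip (a point): point on the knob's vertical axis at the height to grip it; the knob is a bar 42 mm long (x axis), 14 mm wide, with a white pointer line on its -x end; the point turns with it. The bar's top is 7 mm above the point, a round 44 mm skirt's top 23 mm below, a 68 mm disc's top 31 mm below, the box's top 37 mm below
- zero_mark (a point): red zero mark on the box's top face, 43 mm from the knob's axis; at zero the white pointer line on the knob points at it
- testbox: cream test box 170 x 300 x 60 mm, fixed; origin at the centre of its underside, x and y along its 170 and 300 mm sides; knob at (-35, 90) mm in its frame; small displays stand up to 12 mm above its top
- tote: blue open tote, fixed to the bench; outside 146 (x) x 186 (y) x 65 mm high, walls and floor 4 mm, so 138 x 178 mm inside; a divider 4 mm thick and 22 mm high along x halves the floor into two bays of 138 x 87 mm, centred 45.5 mm either side of the middle in y; origin at the centre of its underside; it stands at a slight yaw
- tote_floor (a point): centre of the tote's inner floor, axes as the tote's
- board1: green power board 110 (x) x 74 (y) x 42 mm high, 110 to 220 g, on four brass posts (9 mm thick) at (+-47, +-30) mm that carry the sheet; origin: centre of the underside. Grip its aluminium heatsink in the middle (20 mm along x, 44 mm along y, 8 to 38 mm high), fingers closing along x: 27 mm free beside it, then parts up to 22 mm high. In the tote its 110 mm side lies along the tote's x
- board2: a second, identical power board
- sheet: pink stiff separator sheet 126 (x) x 166 (y) x 5 mm, with an upright grip rib across its middle on top, 56 mm along x, 10 mm along y, from 5 to 35 mm above the underside; origin at the centre of the underside; about 120 g. It fits the tote with 6 mm to spare all round when its long side lies along the tote's long side; on the boards its underside is 42 mm above the tote's floor
- display1: grey display module 48 (x) x 30 (y) x 28 mm high, black face with green digits up; origin at the centre of its underside; about 60 g; may be absent. There is room for two on either side of the rib, with the 48 mm side along the rib (centres about 30 mm along x and 44 mm along y from the sheet's middle)
- display2: display module like display1; may be absent
- display3: display module like display1; may be absent
- display4: display module like display1; may be absent
- multimeter: red multimeter 170 x 82 x 40 mm lying on the bench: leave alone
- screwdriver: orange screwdriver 190 mm long lying on the bench: leave alone
- spool: solder spool 60 mm across, 44 mm high, standing on the bench: leave alone
Not all that is in view belongs to the job. Leave any yellow look-alike of the display1 alone. What is shaped like the board2 but purple is not meant.

How it is judged:
By the outcome, as a careful person would: the job done as asked, in the order asked, and still so for the second after the job is handed in, with the robot touching nothing.
Of display1, display2, display3, display4 only 2 to 4 are there at a start; the rules pass over those that are not, and their reading is None.
At some moment in a run one of display1, display2, display3, display4, board1, board2 may be knocked a few centimetres aside while the robot is not near it.
It also fails if it takes over 210 s, if anything falls off the work surface, if the arm or the gripper's body presses on something with over 40 N, if the wrist force passes 120 N, or if a joint passes its speed limit or range.

## Working session

There is one attempt and no reset: what is moved stays moved. The work goes in short steps, Python scripts to look and compute and a tool call to move; the robot and the scene stay as the last step left them, time stands still between calls to the robot, and variables do not carry over. Pictures are saved under pics/ and viewed, about 12 in all and at most 16, crops included, and the job is handed in when it is done.

Besides the shell and the picture viewer there is one more tool, called after "Call:" as name(argument=value, ...), one argument or row to a line, values as JSON. carry_out: Moves the arm, as the interface text tells. Its arguments: {"type":"object","properties":{"hand":{"type":"array"},"travel":{"type":"array"},"rotation":{"type":"array"},"newtons":{"type":"number"}},"required":["hand","travel","rotation"]}

```bash
mkdir -p pics; ls; python3 - <<'E'
from bench import ctrl
import cv2,numpy as np
s=ctrl.state();print(s)
for n in("scene","top","wrist"):
    d=ctrl.get_image(n);cv2.imwrite(f"pics/{n}0.png",d["color"]);print(n,d["mtx"],d["dist"],d["world_from_camera"])
E
```

```text
pics
{'time': 0.0, 'qpos': array([-1.39833374e+00,  1.81583462e-01,  1.60796625e+00, -1.38023616e-05,
        1.35379200e+00, -2.06308830e-01]), 'qvel': array([ 0.00052995, -0.00022895, -0.00142964, -0.00024591, -0.00029336,
        0.00055368]), 'effort': array([ 3.01652335e-04, -4.44881415e+01, -3.51326430e+01, -2.27512246e-04,
        9.16419842e-03, -8.80264395e-06]), 'eef_pos': array([ 212.59136168, -534.00231648,  403.78020541]), 'eef_rot': array([-3.13987792e+00, -3.45105077e-04,  3.78774106e-01]), 'force': array([-0.93308911, -0.5389158 ,  0.51526418]), 'moment': array([-0.04687972,  0.01525119,  0.01226729]), 'width': 85.63764017472022}
scene [[540.62064469   0.         276.1440701 ]
 [  0.         540.62064469 207.0605727 ]
 [  0.           0.           1.        ]] [-0.20529867  0.          0.          0.          0.        ] [[-8.02187297e-01 -4.87906925e-01  3.44154577e-01  9.92241429e+02]
 [ 5.97070008e-01 -6.57173891e-01  4.60032480e-01  5.99003628e+02]
 [ 1.71636957e-03  5.74516588e-01  8.18491139e-01  1.17536525e+03]
 [ 0.00000000e+00  0.00000000e+00  0.00000000e+00 
[... 243 characters left out ...]
1 -1.72408265e-01  2.80460628e+02]
 [-9.99941632e-01 -1.07615348e-02  9.59823412e-04 -1.22624438e+01]
 [-9.09983391e-04  1.72408535e-01  9.85025111e-01  1.67145533e+03]
 [ 0.00000000e+00  0.00000000e+00  0.00000000e+00  1.00000000e+00]]
wrist [[351.56934349   0.         283.20734354]
 [  0.         351.56934349 211.20829499]
 [  0.           0.           1.        ]] [-0.01977488  0.          0.          0.          0.        ] [[ 3.71264726e-01  8.88845215e-01  2.68545503e-01  2.81421477e+02]
 [-9.28526448e-01  3.55730447e-01  1.06275513e-01 -5.08251339e+02]
 [-1.06733037e-03 -2.88807952e-01  9.57386457e-01  3.72612932e+02]
 [ 0.00000000e+00  0.00000000e+00  0.00000000e+00  1.00000000e+00]]
```

View pics/top0.png

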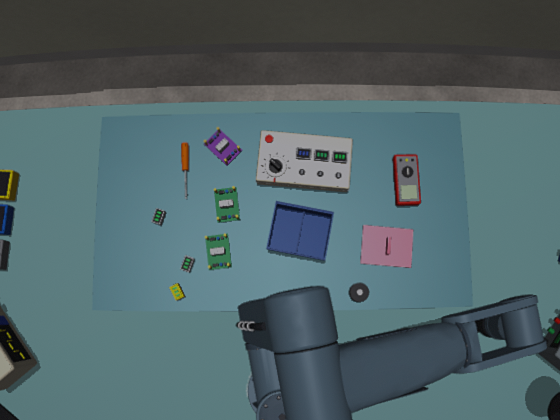

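View pics/scene0.png

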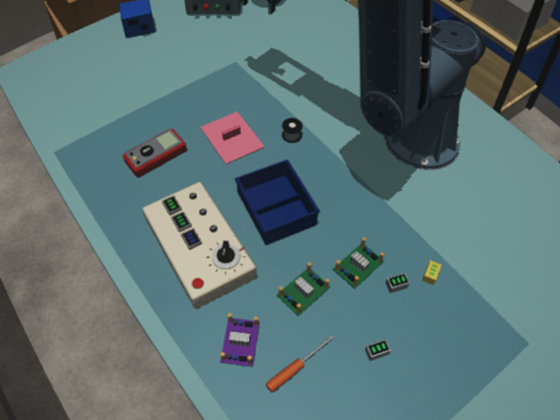

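```bash
cat > h.py <<'E'
import cv2,numpy as np
from scipy.spatial.transform import Rotation as Ro
def cast(d,uv,z):
    """pixels (n,2) -> world points on plane z"""
    uv=np.asarray(uv,float).reshape(-1,1,2)
    p=cv2.undistortPoints(uv,d["mtx"],np.array(d["dist"])).reshape(-1,2)
    T=d["world_from_camera"]; r=np.c_[p[:,0],-p[:,1],-np.ones(len(p))]@T[:3,:3].T
    o=T[:3,3]; return o+r*((z-o[2])/r[:,2])[:,None]
def proj(d,P):
    T=np.linalg.inv(d["world_from_camera"]); q=np.asarray(P,float).reshape(-1,3)@T[:3,:3].T+T[:3,3]
    q=q*[1,-1,-1]; return cv2.projectPoints(q,np.zeros(3),np.zeros(3),d["mtx"],np.array(d["dist"]))[0].reshape(-1,2)
H=dict(green=((45,90,40),(80,255,255)),purple=((130,80,40),(155,255,255)),yellow=((22,140,100),(35,255,255)),
 pink=((160,60,120),(179,180,255)),blue=((110,110,30),(125,255,255)),cream=((10,15,150),(35,90,255)))
def blobs(img,name,amin=60,close=0):
    m=cv2.inRange(cv2.cvtColor(img,cv2.COLOR_BGR2HSV),*map(np.array,H[name] if isinstance(name,str) else name))
    if close: m=cv2.morphologyEx(m,cv2.MORPH_CLOSE,np.ones((close,close)))
    c,_=cv2.findContours(m,cv2.RETR_EXTERNAL,cv2.CHAIN_APPROX_NONE)
    return sorted([k for k in c if cv2.contourArea(k)>=amin],key=cv2.contourArea,reverse=True)
def rect(d,c,z):
    """min-area rectangle of a contour cast on plane z: centre, (long,short), yaw of long side"""
    P=cast(d,c.reshape(-1,2),z)[:,:2].astype(np.float32); (x,y),(w,h),a=cv2.minAreaRect(P); a=np.radians(a)
    if w<h: w,h,a=h,w,a+np.pi/2
    a=(a+np.pi/2)%np.pi-np.pi/2
    return np.round([x,y,w,h,a],3)
def move(s,xyz,yaw,depth=155):
    """shift (m, tool axes) and rotvec to bring the grasp point to xyz with tool down at yaw"""
    R=Ro.from_euler('xyz',s["eef_rot"]); G=Ro.from_euler('xyz',[np.pi,0,yaw])
    t=R.inv().apply(np.array(xyz)+[0,0,depth]-s["eef_pos"])/1000; r=(R.inv()*G).as_rotvec()
    q6=(s["qpos"][0]+np.pi/2-yaw)
    return "travel",np.round(t,4).tolist(),"rot",np.round(r,3).tolist(),"n>=",round(max(np.linalg.norm(t)/.05,np.linalg.norm(r)/.15),1)
E
python3 - <<'E'
from h import *; from bench import ctrl
import pickle
D={n:ctrl.get_image(n) for n in("top","scene")}
for n,d in D.items():
    print(n)
    for col,z,a in(("green",10,15),("purple",10,80),("yellow",28,20),("pink",5,200),("blue",65,500),("cream",60,500)):
        for c in blobs(d["color"],col,a,5 if col!="green" else 3)[:8]:
            M=c.reshape(-1,2).mean(0)
            if 90<M[0]<530 and 70<M[1]<410: print(col,M.round(0),cv2.contourArea(c),rect(d,c,z))
E
```

```text
top
green [218. 252.] 696.5 [4.40861e+02 2.03051e+02 1.09020e+02 7.33880e+01 1.22000e-01]
green [226. 205.] 663.0 [5.93571e+02 1.76884e+02 1.09202e+02 7.29240e+01 1.15000e-01]
green [340. 156.] 38.0 [ 750.199 -194.971   29.877   17.319    1.54 ]
green [157. 216.] 37.5 [ 5.58361e+02  4.03394e+02  3.39010e+01  1.71000e+01 -2.98000e-01]
green [186. 263.] 36.5 [ 4.03411e+02  3.05366e+02  3.21830e+01  1.64310e+01 -3.51000e-01]
green [321. 154.] 30.5 [ 757.451 -135.356   31.061   14.494    1.434]
green [176. 291.] 19.0 [313.168 337.839  27.306  12.263   0.422]
purple [223. 146.] 621.5 [788.89  192.651 107.698  72.471   0.802]
yellow [176. 291.] 111.0 [312.872 332.083  45.803  27.082   0.481]
pink [387. 246.] 1813.5 [ 452.121 -340.353  163.739  123.768    1.467]
blue [300. 230.] 2762.5 [498.957 -58.199 181.64  153.592   1.368]
scene
green [304. 291.] 1098.5 [5.95677e+02 1.77708e+02 1.09677e+02 7.33840e+01 1.12000e-01]
green [359. 264.] 1002.5 [4.43496e+02 2.03602e+02 1.09846e+02 7.38310e+01 1.21000e-01]
green [378. 347.] 82.5 [ 5.48427e+02  3.93888e+02  3.42700e+01  1.71660e+01 -3.32000e-01]
green [398. 280.] 72.0 [ 3.92159e+02  2.95527e+02  3.56080e+01  1.76480e+01 -3.69000e-01]
green [171. 204.] 56.0 [ 720.355 -232.469   35.419   18.047    1.514]
green [181. 220.] 50.5 [ 726.987 -170.96    33.741   16.882    1.514]
green [433. 269.] 22.5 [302.51  328.219  28.7    10.887   0.56 ]
purple [240. 342.] 1309.0 [790.633 193.56  108.2    72.269   0.809]
yellow [432. 270.] 167.5 [316.248 333.049  48.063  27.9     0.492]
pink [231. 137.] 1730.5 [ 454.349 -340.138  166.99   125.754    1.468]
blue [276. 201.] 4025.5 [509.276 -43.385 215.141 158.995   1.365]
cream [197. 240.] 6802.0 [732.011 -75.134 296.335 166.101   1.469]
```

View pics/wrist0.png

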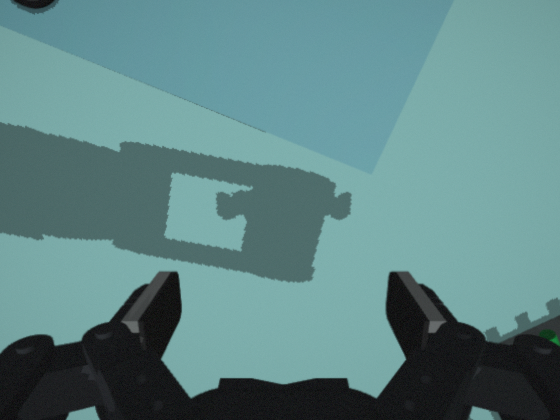

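Call:
carry_out(
  hand=[0.085,0.085,0.085,0.085,0.085,0.085,0.085,0.085],
  travel=[
    [0.331,-0.165,0],
    [0.331,-0.165,0],
    [0.331,-0.165,0],
    [0.331,-0.165,0],
    [0.331,-0.165,0],
    [0.331,-0.165,0],
    [0.331,-0.165,0],
    [0.331,-0.165,0],
  ],
  rotation=[
    [0,0,0],
    [0,0,0],
    [0,0,0],
    [0,0,0],
    [0,0,0],
    [0,0,0],
    [0,0,0],
    [0,0,0],
  ],
)

```text
time: 1.05
eef_pos: [461.1, -255.2, 404.8]
eef_rot: [-3.141, -0.001, 0.382]
force: [0.7, -0.8, -0.8]
width: 85.2
```

Call:
carry_out(
  hand=[0.085,0.085,0.085,0.085,0.085,0.085,0.085,0.085],
  travel=[
    [0.331,-0.165,0],
    [0.331,-0.165,0],
    [0.331,-0.165,0],
    [0.331,-0.165,0],
    [0.331,-0.165,0],
    [0.331,-0.165,0],
    [0.331,-0.165,0],
    [0.331,-0.165,0],
  ],
  rotation=[
    [0,0,0],
    [0,0,0],
    [0,0,0],
    [0,0,0],
    [0,0,0],
    [0,0,0],
    [0,0,0],
    [0,0,0],
  ],
)

```text
time: 1.85
eef_pos: [707.4, 21.1, 404.0]
eef_rot: [-3.141, -0.001, 0.382]
force: [-0.7, -0.6, 0.2]
width: 84.9
```

```bash
python3 - <<'E'
from h import *; from bench import ctrl
s=ctrl.state();print(s["time"],s["eef_pos"],s["eef_rot"],s["qpos"])
d=ctrl.get_image("wrist");cv2.imwrite("pics/w1.png",d["color"])
print(proj(d,[[706,18,97],[706,18,60]]))
t=ctrl.get_image("top");cv2.imwrite("pics/t1.png",t["color"])
E
```

```text
1.85 [707.38371179  21.12837479 404.02237273] [-3.14061529e+00 -6.85113043e-04  3.82202651e-01] [-1.37621688e-01  4.72652309e-01  1.23327735e+00  1.19952961e-03
  1.43555396e+00  1.05080998e+00]
[[284.26507078 202.76838317]
 [284.16812306 192.02439369]]
```

View pics/w1.png

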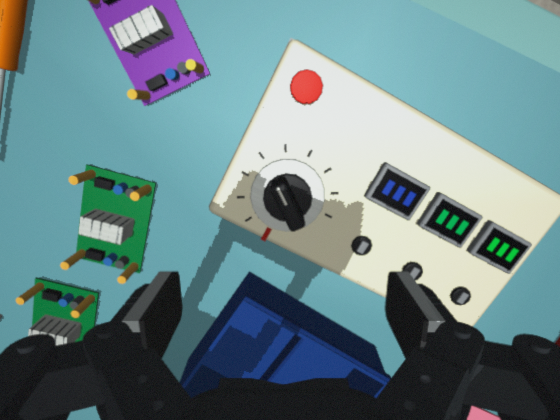

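View pics/t1.png

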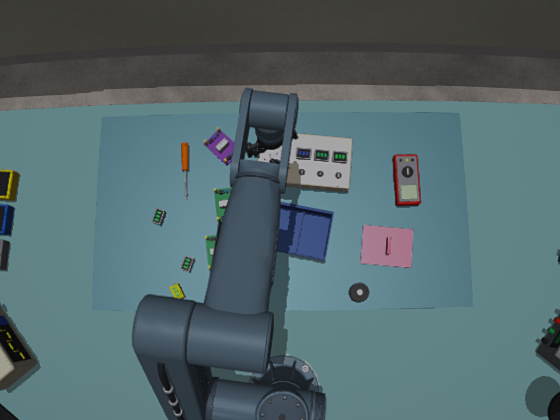

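```bash
python3 - <<'E'
from h import *; from bench import ctrl
d=ctrl.get_image("wrist");im=d["color"]
for c in blobs(im,((0,150,60),(8,255,255)),20)+blobs(im,((172,150,60),(179,255,255)),20):
    print("red",c.reshape(-1,2).mean(0),cv2.contourArea(c),rect(d,c,60))
cv2.imwrite("pics/w1c.png",cv2.resize(im[140:260,220:360],None,fx=5,fy=5,interpolation=cv2.INTER_CUBIC))
c=blobs(im,((10,8,90),(40,120,255)),3000,9)[0];print("box",rect(d,c,60))
E
```

```text
red [305.21978022  85.0989011 ] 779.5 [797.379  34.924  26.013  25.444  -1.186]
red [264.92307692 232.53846154] 33.0 [ 6.61723e+02  1.91440e+01  1.21030e+01  3.41600e+00 -6.60000e-02]
box [731.215 -78.643 298.839 166.516   1.475]
```

View pics/w1c.png

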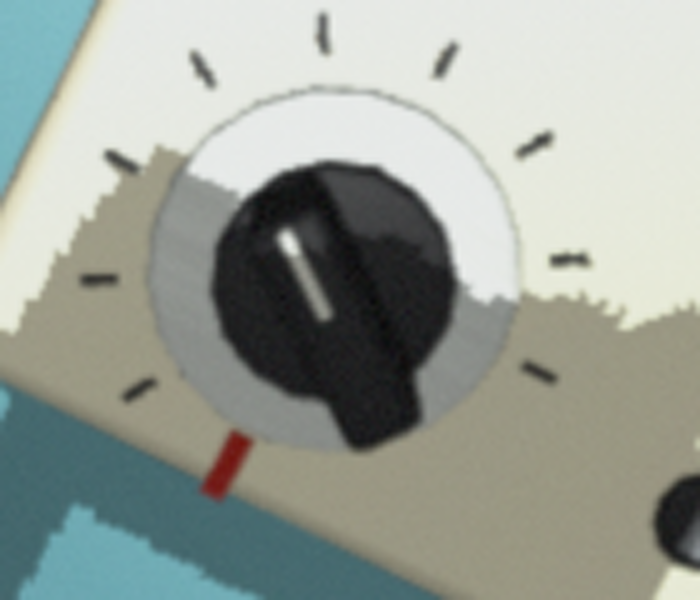

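```bash
python3 - <<'E'
from h import *; from bench import ctrl
d=ctrl.get_image("wrist");s=ctrl.state()
im=d["color"]
C=cast(d,[[287,193.6]],66)[0];tip,inn=cast(d,[[276.9,187.4],[285.2,203.6]],104)
m=cast(d,[[264.92,232.54]],60)[0]
print("axis",C,"mark",m,np.linalg.norm((m-C)[:2]))
box=np.array([731.2,-78.6]);b=1.475-np.pi/2;c,si=np.cos(b),np.sin(b)
print("axis from box",box+np.array([[c,-si],[si,c]])@[-35,90])
print("tip",tip,inn,"rad of tip",np.linalg.norm((tip-C)[:2]))
an=lambda v:np.arctan2(v[1],v[0])
a=an(tip-inn);z=an(m-C);print("pointer",a,an(tip-C),"mark",z,"level=",(z-a)%(2*np.pi))
yaw=a+np.pi
for y in (a,a+np.pi,a-np.pi): print(y,move(s,[C[0],C[1],97],y), move(s,[C[0],C[1],160],y), "q6 start",s["qpos"][0]+np.pi/2-y)
E
```

```text
axis [705.12004072  12.65445303  66.        ] mark [660.82735147  17.13848632  60.        ] 44.51908439121036
axis from box [704.96896232  14.33509919]
tip [715.42722646  25.78953143 104.        ] [705.66206417  14.84049552 104.        ] rad of tip 16.69635775971543
pointer 0.8424888174429409 0.9054503002617978 mark 3.04069997341663 level= 2.198211155973689
0.8424888174429409 ('travel', [-0.0019, 0.0042, 0.1519], 'rot', [-0.001, 0.001, -0.463], 'n>=', np.float64(3.1)) ('travel', [-0.002, 0.0042, 0.0889], 'rot', [-0.001, 0.001, -0.463], 'n>=', np.float64(3.1)) q6 start 0.5852583674909083
3.984081471032734 ('travel', [-0.0019, 0.0042, 0.1519], 'rot', [0.002, 0.001, 2.679], 'n>=', np.float64(17.9)) ('travel', [-0.002, 0.0042, 0.0889], 'rot', [0.002, 0.001, 2.679], 'n>=', np.float64(17.9)) q6 start -2.5563342860988847
-2.2991038361468523 ('travel', [-0.0019, 0.0042, 0.1519], 'rot', [0.002, 0.001, 2.679], 'n>=', np.float64(17.9)) ('travel', [-0.002, 0.0042, 0.0889], 'rot', [0.002, 0.001, 2.679], 'n>=', np.float64(17.9)) q6 start 3.7268510210807015
```

Call:
carry_out(
  hand=[0.05,0.05,0.05,0.05,0.05,0.05,0.05,0.05],
  travel=[
    [-0.002,0.004,0.05],
    [-0.002,0.004,0.08],
    [-0.002,0.004,0.08],
    [-0.002,0.004,0.08],
    [-0.002,0.004,0.11],
    [-0.002,0.004,0.14],
    [-0.002,0.004,0.15],
    [-0.002,0.004,0.15],
  ],
  rotation=[
    [0,0,-0.15],
    [0,0,-0.3],
    [0,0,-0.45],
    [0,0,-0.47],
    [0,0,-0.47],
    [0,0,-0.47],
    [0,0,-0.47],
    [0,0,-0.47],
  ],
)

```text
time: 2.85
eef_pos: [704.7, 12.0, 253.7]
eef_rot: [-3.14, 0.001, 0.846]
force: [-0.5, 0.4, -0.5]
width: 49.9
```

Call:
carry_out(
  hand=[0.0,0.0,0.0,0.0,0.0,0.0,0.0],
  travel=[
    [0,0,0],
    [0,0,0],
    [0,0,0],
    [0,0,0],
    [0,0,0],
    [0,0,0],
    [0,0,0],
  ],
  rotation=[
    [0,0,0],
    [0,0,0],
    [0,0,0],
    [0,0,0],
    [0,0,0],
    [0,0,0],
    [0,0,0],
  ],
  newtons=20,
)

```text
time: 3.55
eef_pos: [704.2, 14.7, 257.5]
eef_rot: [-3.137, 0.001, 0.85]
force: [-14.3, 6.5, 13.9]
width: 13.3
```

Call:
carry_out(
  hand=[0.0,0.0,0.0,0.0,0.0,0.0,0.0,0.0],
  travel=[
    [0.0015,-0.002,-0.003],
    [0.0015,-0.002,-0.003],
    [0.0015,-0.002,-0.003],
    [0.0015,-0.002,-0.003],
    [0.0015,-0.002,-0.003],
    [0.0015,-0.002,-0.003],
    [0.0015,-0.002,-0.003],
    [0.0015,-0.002,-0.003],
  ],
  rotation=[
    [0,0,0],
    [0,0,-0.15],
    [0,0,-0.3],
    [0,0,-0.45],
    [0,0,-0.6],
    [0,0,-0.75],
    [0,0,-0.9],
    [0,0,-1.0],
  ],
)

```text
time: 4.35
eef_pos: [704.6, 15.1, 257.7]
eef_rot: [-3.141, -0.0, 1.854]
force: [0.4, -0.8, -7.1]
width: 13.6
```

Call:
carry_out(
  hand=[0.0,0.0,0.0,0.0,0.0,0.0,0.0,0.0],
  travel=[
    [0,0,0],
    [0,0,0],
    [0,0,0],
    [0,0,0],
    [0,0,0],
    [0,0,0],
    [0,0,0],
    [0,0,0],
  ],
  rotation=[
    [0,0,-0.15],
    [0,0,-0.3],
    [0,0,-0.45],
    [0,0,-0.6],
    [0,0,-0.75],
    [0,0,-0.9],
    [0,0,-1.0],
    [0,0,-1.0],
  ],
)

```text
time: 5.15
eef_pos: [705.2, 15.7, 257.8]
eef_rot: [3.14, 0.001, 2.849]
force: [4.7, 3.0, -8.3]
width: 13.1
```

```bash
python3 - <<'E'
from h import *; from bench import ctrl
s=ctrl.state();print(s["eef_pos"],s["eef_rot"],s["qpos"],s["force"],s["moment"],s["width"])
E
```

```text
[705.17415269  15.74778879 257.78292522] [3.14017113e+00 1.46844947e-03 2.84948242e+00] [-1.45716933e-01  6.05073713e-01  1.34635046e+00  1.28486138e-03
  1.18850867e+00 -1.42488239e+00] [ 4.66746713  2.96027801 -8.27877046] [ 0.50358625 -0.69816166  0.02633452] 13.064130418518086
```

Call:
carry_out(
  hand=[0.0,0.0,0.0,0.0],
  travel=[
    [-0.001,0,0],
    [-0.001,0,0],
    [-0.001,0,0],
    [-0.001,0,0],
  ],
  rotation=[
    [0,0,-0.08],
    [0,0,-0.16],
    [0,0,-0.22],
    [0,0,-0.22],
  ],
)

```text
time: 5.55
eef_pos: [705.7, 15.8, 257.8]
eef_rot: [3.14, -0.0, 3.066]
force: [1.1, 5.2, -6.3]
width: 13.5
```

```bash
python3 - <<'E'
from h import *; from bench import ctrl
s=ctrl.state();print(s["eef_pos"],s["eef_rot"],s["force"],s["moment"],s["width"])
E
```

```text
[705.72238271  15.78300772 257.79946136] [ 3.13977541e+00 -3.35322911e-05  3.06587488e+00] [ 1.0509318   5.21012819 -6.25062454] [ 0.87267012 -0.26085815 -0.57159645] 13.52587373185277
```

Call:
carry_out(
  hand=[0.0,0.0,0.0],
  travel=[
    [0,0,0],
    [0,0,0],
    [0,0,0],
  ],
  rotation=[
    [0,0,-0.06],
    [0,0,-0.08],
    [0,0,-0.08],
  ],
)

```text
time: 5.85
eef_pos: [705.7, 15.6, 257.9]
eef_rot: [3.139, 0.0, -3.141]
force: [0.7, 5.5, -5.3]
width: 13.5
```

```bash
python3 - <<'E'
from h import *; from bench import ctrl
s=ctrl.state();print(s["eef_pos"],s["eef_rot"],s["force"],s["moment"],s["width"])
E
```

```text
[705.71949877  15.64185389 257.8925204 ] [ 3.13890216e+00  1.38341087e-04 -3.14141449e+00] [ 0.67564014  5.49759127 -5.32093123] [ 0.9662796  -0.1353902  -1.82937869] 13.54329965671275
```

Call:
carry_out(
  hand=[0.05,0.05,0.05,0.06,0.06,0.06,0.06,0.06],
  travel=[
    [0,0,0],
    [0,0,0],
    [0,0,0],
    [0,0,-0.05],
    [0,0,-0.1],
    [0,0,-0.15],
    [0,0,-0.15],
    [0,0,-0.15],
  ],
  rotation=[
    [0,0,0],
    [0,0,0],
    [0,0,0],
    [0,0,0],
    [0,0,0],
    [0,0,0],
    [0,0,0],
    [0,0,0],
  ],
)

```text
time: 6.65
eef_pos: [706.1, 14.6, 410.9]
eef_rot: [-3.14, 0.005, -3.135]
force: [-0.1, -0.4, -0.2]
width: 60.1
```

```bash
python3 - <<'E'
from h import *; from bench import ctrl
s=ctrl.state();print(s["eef_pos"],s["eef_rot"])
d=ctrl.get_image("wrist");im=d["color"]
u=proj(d,[[705,15,97]])[0].astype(int);print(u)
a=im[u[1]-70:u[1]+70,u[0]-80:u[0]+80]
cv2.imwrite("pics/k2.png",cv2.resize(a,None,fx=4,fy=4,interpolation=cv2.INTER_CUBIC))
t=ctrl.get_image("top")["color"];sc=ctrl.get_image("scene")["color"]
cv2.imwrite("pics/w2.png",im)
E
```

```text
[706.0692387   14.59703875 410.90426142] [-3.14040814  0.00519356 -3.13530518]
[286 194]
```

View pics/k2.png

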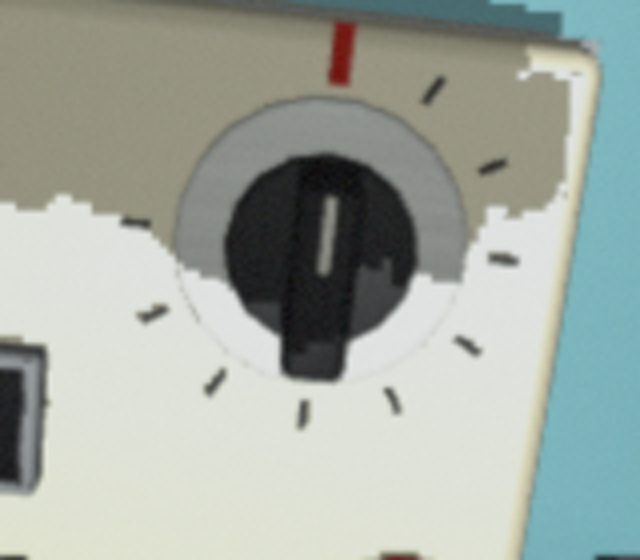

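Call:
carry_out(
  hand=[0.085,0.085,0.085,0.085,0.085,0.085],
  travel=[
    [0.1,-0.035,-0.04],
    [0.2,-0.07,-0.04],
    [0.2,-0.07,-0.04],
    [0.2,-0.07,-0.04],
    [0.2,-0.07,-0.04],
    [0.2,-0.07,-0.04],
  ],
  rotation=[
    [0,0,0.15],
    [0,0,0.3],
    [0,0,0.45],
    [0,0,0.6],
    [0,0,0.75],
    [0,0,0.9],
  ],
)

```text
time: 7.4
eef_pos: [504.1, -57.2, 446.7]
eef_rot: [-3.14, -0.002, 2.241]
force: [0.4, 0.9, -0.0]
width: 85.3
```

Call:
carry_out(
  hand=[0.085,0.085,0.085,0.085,0.085,0.085,0.085,0.085],
  travel=[
    [0,0,0],
    [0,0,0],
    [0,0,0],
    [0,0,0],
    [0,0,0],
    [0,0,0],
    [0,0,0],
    [0,0,0],
  ],
  rotation=[
    [0,0,0.15],
    [0,0,0.3],
    [0,0,0.45],
    [0,0,0.6],
    [0,0,0.75],
    [0,0,0.88],
    [0,0,0.88],
    [0,0,0.88],
  ],
)

```text
time: 8.2
eef_pos: [506.1, -56.6, 446.5]
eef_rot: [-3.139, -0.0, 1.372]
force: [0.2, -0.2, -0.6]
width: 85.1
```

```bash
python3 - <<'E'
from h import *; from bench import ctrl
s=ctrl.state();print(s["eef_pos"],s["eef_rot"],s["qpos"])
d=ctrl.get_image("wrist");im=d["color"];cv2.imwrite("pics/w3.png",im)
c=blobs(im,"blue",3000,5)[0];print(cv2.contourArea(c),rect(d,c,65))
ex,ey=[np.array([np.cos(a),np.sin(a)]) for a in(-.203,1.368)]
for i,j in((1,1),(1,-1),(-1,-1),(-1,1)):
    print(proj(d,[[*(np.array([502,-57])+i*73*ex+j*93*ey),65]])[0])
E
```

```text
[506.1066112  -56.5732154  446.50780771] [-3.13934257e+00 -2.53030703e-04  1.37209104e+00] [-3.44727266e-01 -1.73473513e-03  1.71883541e+00 -7.78634851e-05
  1.42675493e+00 -1.46011004e-01]
26341.5 [499.46  -60.274 183.727 152.816   1.368]
[357.26862086  84.20092012]
[346.07237965 264.90648498]
[212.33955147 263.9987076 ]
[202.12658496  83.28332288]
```

View pics/w3.png

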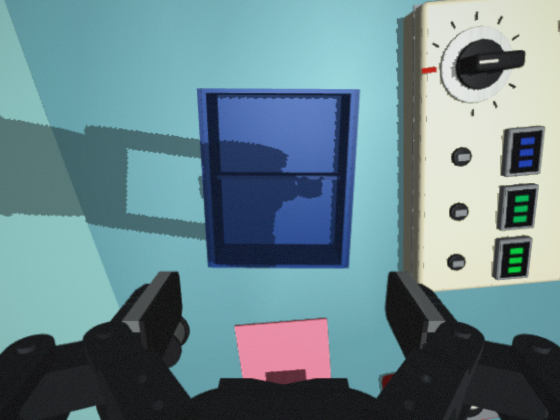

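```bash
python3 - <<'E'
from h import *; from bench import ctrl
d=ctrl.get_image("wrist");im=d["color"]
c=blobs(im,"blue",3000,5)[0];q=cv2.approxPolyDP(c,15,True).reshape(-1,2);print(q)
P=cast(d,q,65)[:,:2];print(P,"mean",P.mean(0));print(np.linalg.norm(P-np.roll(P,1,0),axis=1))
# divider top (z=26): ends seen at row ~175
D=cast(d,[[219,175],[341,175]],26);print("divider mid",D.mean(0),D)
for n in("scene","top"):
    f=ctrl.get_image(n)
    for c in blobs(f["color"],"green",300,3)[:2]: print(n,rect(f,c,10))
E
```

```text
[[199  89]
 [208 264]
 [346 266]
 [358  90]]
[[ 445.23056173   44.42344633]
 [ 407.24570362 -132.5978417 ]
 [ 554.74173369 -164.33917198]
 [ 592.51611202   14.00457126]] mean [499.93352776 -59.62724902]
[150.39395362 181.05078255 150.87276405 182.30028637]
divider mid [502.03878642 -58.71175553  26.        ] [[434.84339526 -45.3031154   26.        ]
 [569.23417758 -72.12039566  26.        ]]
scene [5.95720e+02 1.77332e+02 1.09677e+02 7.41410e+01 1.12000e-01]
scene [4.43421e+02 2.03600e+02 1.09624e+02 7.37220e+01 1.23000e-01]
top [4.40807e+02 2.03113e+02 1.09044e+02 7.33420e+01 1.19000e-01]
top [5.93590e+02 1.76651e+02 1.09227e+02 7.32450e+01 1.17000e-01]
```

```bash
python3 - <<'E'
from h import *; from bench import ctrl
s=ctrl.state()
print(move(s,[594.7,177,140],.114+np.pi/2))
import copy
E
```

```text
('travel', [0.2465, 0.0403, 0.1524], 'rot', [-0.001, -0.0, -0.315], 'n>=', np.float64(5.9))
```

Call:
carry_out(
  hand=[0.04,0.04,0.04,0.04,0.04,0.04,0.04,0.04],
  travel=[
    [0.2465,0.0403,0.152],
    [0.2465,0.0403,0.152],
    [0.2465,0.0403,0.152],
    [0.2465,0.0403,0.152],
    [0.2465,0.0403,0.152],
    [0.2465,0.0403,0.152],
    [0.2465,0.0403,0.152],
    [0.2465,0.0403,0.152],
  ],
  rotation=[
    [0,0,-0.315],
    [0,0,-0.315],
    [0,0,-0.315],
    [0,0,-0.315],
    [0,0,-0.315],
    [0,0,-0.315],
    [0,0,-0.315],
    [0,0,-0.315],
  ],
)

```text
time: 9.2
eef_pos: [594.9, 177.6, 294.5]
eef_rot: [-3.139, 0.0, 1.687]
force: [-0.4, -0.4, 0.3]
width: 39.5
```

```bash
python3 - <<'E'
from h import *; from bench import ctrl
s=ctrl.state();print(s["eef_pos"],s["eef_rot"],s["width"],move(s,[594.7,177,26],.114+np.pi/2))
d=ctrl.get_image("wrist");im=d["color"];cv2.imwrite("pics/w4.png",im)
for n in("scene","wrist"):
    f=ctrl.get_image(n)
    for c in blobs(f["color"],"green",300,5)[:3]: print(n,rect(f,c,10))
E
```

```text
[594.91401245 177.60035991 294.50889222] [-3.13932673e+00  2.79766603e-04  1.68651234e+00] 39.47540537156456 ('travel', [-0.0005, -0.0, 0.1135], 'rot', [-0.002, 0.0, 0.002], 'n>=', np.float64(2.3))
scene [4.43450e+02 2.03604e+02 1.09683e+02 7.37220e+01 1.23000e-01]
scene [5.96051e+02 1.77106e+02 1.09627e+02 7.37880e+01 1.22000e-01]
wrist [4.41653e+02 2.01647e+02 1.11385e+02 7.35060e+01 1.22000e-01]
wrist [5.93796e+02 1.76231e+02 1.08881e+02 7.27630e+01 1.15000e-01]
```

View pics/w4.png

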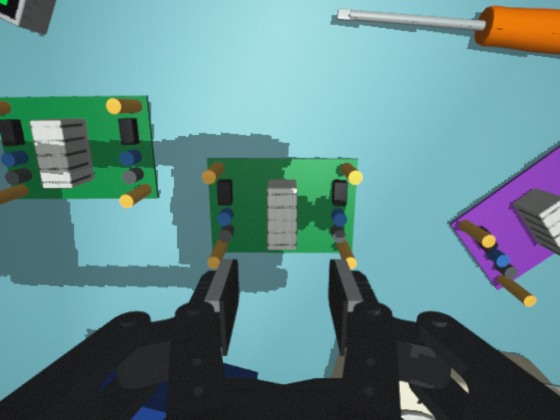

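Call:
carry_out(
  hand=[0.04,0.04,0.04,0.04,0.0,0.0,0.0,0.0],
  travel=[
    [0,0,0.05],
    [0,0,0.09],
    [0,0,0.113],
    [0,0,0.113],
    [0,0,0.113],
    [0,0,0.113],
    [0,0,0.113],
    [0,0,0.113],
  ],
  rotation=[
    [0,0,0],
    [0,0,0],
    [0,0,0],
    [0,0,0],
    [0,0,0],
    [0,0,0],
    [0,0,0],
    [0,0,0],
  ],
  newtons=40,
)

```text
time: 10.15
eef_pos: [595.8, 176.3, 184.1]
eef_rot: [3.14, 0.001, 1.684]
force: [-0.8, -3.6, 6.7]
width: 19.0
```

Call:
carry_out(
  hand=[0.0,0.0,0.0,0.0,0.0,0.0,0.0,0.0],
  travel=[
    [0,0,0],
    [0,0,0],
    [0,0,-0.03],
    [0,0,-0.08],
    [0,0,-0.13],
    [0,0,-0.15],
    [0,0,-0.15],
    [0,0,-0.15],
  ],
  rotation=[
    [0,0,0],
    [0,0,0],
    [0,0,0],
    [0,0,0],
    [0,0,0],
    [0,0,0],
    [0,0,0],
    [0,0,0],
  ],
)

```text
time: 10.95
eef_pos: [594.8, 176.9, 332.2]
eef_rot: [-3.141, -0.0, 1.684]
force: [-1.3, 0.0, -1.5]
width: 19.2
```

```bash
cat >> h.py <<'E'
TC=np.array([500.7,-59.0]); TY=-0.205
def tote(x,y):
    c,s=np.cos(TY),np.sin(TY); return TC+np.array([c*x-s*y,s*x+c*y])
E
python3 - <<'E'
from h import *; from bench import ctrl
s=ctrl.state();print(s["eef_pos"],s["eef_rot"],s["width"],s["force"])
p=tote(0,-45.5);print(p);print(move(s,[*p,150],TY+np.pi/2))
E
```

```text
[594.75031765 176.92272712 332.19227644] [-3.14119668e+00 -1.47659277e-04  1.68396567e+00] 19.18978340275422 [-1.26315473  0.01657902 -1.54639197]
[ 491.43769422 -103.5472748 ]
('travel', [-0.267, -0.1343, 0.0272], 'rot', [-0.0, -0.0, 0.318], 'n>=', np.float64(6.0))
```

Call:
carry_out(
  hand=[0.0,0.0,0.0,0.0,0.0,0.0,0.0,0.0],
  travel=[
    [-0.267,-0.134,0.027],
    [-0.267,-0.134,0.027],
    [-0.267,-0.134,0.027],
    [-0.267,-0.134,0.027],
    [-0.267,-0.134,0.027],
    [-0.267,-0.134,0.027],
    [-0.267,-0.134,0.027],
    [-0.267,-0.134,0.027],
  ],
  rotation=[
    [0,0,0.318],
    [0,0,0.318],
    [0,0,0.318],
    [0,0,0.318],
    [0,0,0.318],
    [0,0,0.318],
    [0,0,0.318],
    [0,0,0.318],
  ],
)

```text
time: 11.75
eef_pos: [491.0, -104.4, 303.5]
eef_rot: [-3.137, -0.001, 1.362]
force: [-1.0, 0.4, -2.7]
width: 19.5
```

```bash
python3 - <<'E'
from h import *; from bench import ctrl
s=ctrl.state();print(s["eef_pos"],s["eef_rot"],s["width"],s["force"])
p=tote(0,-45.5);print(move(s,[*p,190-155],TY+np.pi/2))
d=ctrl.get_image("wrist");im=d["color"];cv2.imwrite("pics/w5.png",im)
for c in blobs(im,"green",300,5)[:3]: print(rect(d,c,130))
E
```

```text
[ 490.99243535 -104.35561955  303.49082203] [-3.13745907e+00 -1.43836808e-03  1.36223060e+00] 19.54742187454848 [-0.9767876   0.39868847 -2.68773715]
('travel', [0.0007, 0.0007, 0.1135], 'rot', [-0.004, -0.001, -0.004], 'n>=', np.float64(2.3))
[ 4.92879e+02 -9.57870e+01  1.07710e+02  5.96930e+01 -2.06000e-01]
```

View pics/w5.png

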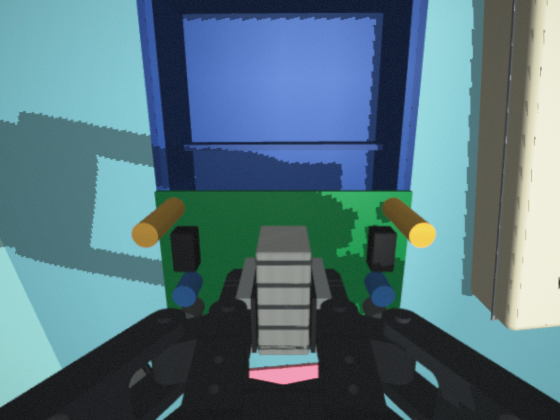

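Call:
carry_out(
  hand=[0.0,0.0,0.0,0.0,0.0,0.0],
  travel=[
    [0.001,0.001,0.04],
    [0.001,0.001,0.08],
    [0.001,0.001,0.1],
    [0.001,0.001,0.11],
    [0.001,0.001,0.117],
    [0.001,0.001,0.117],
  ],
  rotation=[
    [0,0,0],
    [0,0,0],
    [0,0,0],
    [0,0,0],
    [0,0,0],
    [0,0,0],
  ],
)

```text
time: 12.4
eef_pos: [493.9, -102.0, 188.9]
eef_rot: [3.142, -0.0, 1.367]
force: [-0.7, -0.2, -1.4]
width: 19.2
```

```bash
python3 - <<'E'
from h import *; from bench import ctrl
s=ctrl.state();print(s["eef_pos"],s["eef_rot"],s["width"],s["force"])
E
```

```text
[ 493.90312926 -101.96447434  188.92573206] [ 3.14156193e+00 -1.76151491e-04  1.36737598e+00] 19.239710597069323 [-0.74960826 -0.21294658 -1.37933472]
```

Call:
carry_out(
  hand=[0.0,0.0,0.04,0.04,0.04,0.04,0.04,0.04],
  travel=[
    [0,0,0.002],
    [0,0,0.002],
    [0,0,0.001],
    [0,0,0.001],
    [0,0,0],
    [0,0,-0.05],
    [0,0,-0.1],
    [0,0,-0.13],
  ],
  rotation=[
    [0,0,0],
    [0,0,0],
    [0,0,0],
    [0,0,0],
    [0,0,0],
    [0,0,0],
    [0,0,0],
    [0,0,0],
  ],
)

```text
time: 13.2
eef_pos: [494.1, -103.1, 322.3]
eef_rot: [3.138, 0.001, 1.366]
force: [-0.1, -0.1, 0.2]
width: 40.2
```

```bash
python3 - <<'E'
from h import *; from bench import ctrl
s=ctrl.state();print(s["eef_pos"],s["eef_rot"],s["width"],s["force"])
print(move(s,[442.2,203,140],.121+np.pi/2))
for n,z in(("scene",(10,14)),("top",(10,14))):
    f=ctrl.get_image(n)
    for c in blobs(f["color"],"green",300,5)[:3]: print(n,rect(f,c,z[0]),rect(f,c,z[1]))
E
```

```text
[ 494.07028325 -103.12655371  322.25565792] [3.13761140e+00 9.66913243e-04 1.36579784e+00] 40.218582329260435 [-0.05961656 -0.1334306   0.18400635]
('travel', [0.2892, -0.1132, 0.0265], 'rot', [0.004, 0.002, -0.326], 'n>=', np.float64(6.2))
scene [4.43370e+02 2.03586e+02 1.09591e+02 7.38310e+01 1.21000e-01] [4.45254e+02 2.04944e+02 1.09215e+02 7.35780e+01 1.21000e-01]
scene [ 4.93514e+02 -1.04695e+02  1.04095e+02  6.59330e+01 -2.07000e-01] [ 4.95225e+02 -1.02279e+02  1.03738e+02  6.57060e+01 -2.07000e-01]
top [4.40789e+02 2.03043e+02 1.08880e+02 7.33830e+01 1.22000e-01] [4.40403e+02 2.02525e+02 1.08618e+02 7.32070e+01 1.22000e-01]
```

Call:
carry_out(
  hand=[0.04,0.04,0.04,0.04,0.04,0.04,0.04,0.04],
  travel=[
    [0.289,-0.113,0.026],
    [0.289,-0.113,0.026],
    [0.289,-0.113,0.026],
    [0.289,-0.113,0.026],
    [0.289,-0.113,0.026],
    [0.289,-0.113,0.026],
    [0.289,-0.113,0.026],
    [0.289,-0.113,0.026],
  ],
  rotation=[
    [0.003,0,-0.326],
    [0.003,0,-0.326],
    [0.003,0,-0.326],
    [0.003,0,-0.326],
    [0.003,0,-0.326],
    [0.003,0,-0.326],
    [0.003,0,-0.326],
    [0.003,0,-0.326],
  ],
)

```text
time: 14.1
eef_pos: [440.5, 204.6, 291.6]
eef_rot: [-3.137, -0.0, 1.696]
force: [0.2, -0.6, 0.8]
width: 40.2
```

```bash
python3 - <<'E'
from h import *; from bench import ctrl
s=ctrl.state();print(s["eef_pos"],s["eef_rot"],s["width"],move(s,[442.2,203,28],.121+np.pi/2))
f=ctrl.get_image("wrist")
for c in blobs(f["color"],"green",300,5)[:3]: print(rect(f,c,10))
E
```

```text
[440.54375169 204.61625786 291.63665048] [-3.13684992e+00 -2.86462421e-04  1.69559704e+00] 40.21751918317207 ('travel', [-0.0018, 0.002, 0.1086], 'rot', [-0.005, -0.0, 0.004], 'n>=', np.float64(2.2))
[4.40524e+02 2.02517e+02 1.09005e+02 7.35930e+01 1.23000e-01]
```

Call:
carry_out(
  hand=[0.04,0.04,0.04,0.04,0.0,0.0,0.0,0.0],
  travel=[
    [-0.002,0.001,0.05],
    [-0.002,0.001,0.09],
    [-0.002,0.001,0.109],
    [-0.002,0.001,0.109],
    [-0.002,0.001,0.109],
    [-0.002,0.001,0.109],
    [-0.002,0.001,0.109],
    [-0.002,0.001,0.109],
  ],
  rotation=[
    [-0.003,0,0],
    [-0.003,0,0],
    [-0.003,0,0],
    [-0.003,0,0],
    [-0.003,0,0],
    [-0.003,0,0],
    [-0.003,0,0],
    [-0.003,0,0],
  ],
  newtons=40,
)

```text
time: 14.95
eef_pos: [442.6, 200.9, 183.9]
eef_rot: [3.141, -0.0, 1.691]
force: [-0.3, 0.4, -0.9]
width: 19.5
```

Call:
carry_out(
  hand=[0.0,0.0,0.0,0.0,0.0,0.0,0.0,0.0],
  travel=[
    [0,0,0],
    [0,0,0],
    [0,0,-0.03],
    [0,0,-0.08],
    [0,0,-0.13],
    [0,0,-0.15],
    [0,0,-0.15],
    [0,0,-0.15],
  ],
  rotation=[
    [0,0,0],
    [0,0,0],
    [0,0,0],
    [0,0,0],
    [0,0,0],
    [0,0,0],
    [0,0,0],
    [0,0,0],
  ],
)

```text
time: 15.75
eef_pos: [442.1, 201.3, 333.3]
eef_rot: [3.141, -0.0, 1.692]
force: [0.4, -0.2, -2.3]
width: 19.8
```

```bash
python3 - <<'E'
from h import *; from bench import ctrl
s=ctrl.state();print(s["eef_pos"],s["eef_rot"],s["width"],s["force"])
p=tote(0,45.5);print(p);print(move(s,[*p,150],TY+np.pi/2))
E
```

```text
[442.10084335 201.27327085 333.34528073] [ 3.14141752e+00 -4.64932845e-04  1.69204525e+00] 19.792784697810852 [ 0.415717   -0.18851707 -2.29000236]
[509.96230578 -14.4527252 ]
('travel', [-0.2224, 0.0413, 0.0282], 'rot', [0.0, -0.0, 0.326], 'n>=', np.float64(4.6))
```

Call:
carry_out(
  hand=[0.0,0.0,0.0,0.0,0.0,0.0,0.0,0.0],
  travel=[
    [-0.223,0.041,0.028],
    [-0.223,0.041,0.028],
    [-0.223,0.041,0.028],
    [-0.223,0.041,0.028],
    [-0.223,0.041,0.028],
    [-0.223,0.041,0.028],
    [-0.223,0.041,0.028],
    [-0.223,0.041,0.028],
  ],
  rotation=[
    [0,0,0.326],
    [0,0,0.326],
    [0,0,0.326],
    [0,0,0.326],
    [0,0,0.326],
    [0,0,0.326],
    [0,0,0.326],
    [0,0,0.326],
  ],
)

```text
time: 16.55
eef_pos: [509.3, -14.2, 304.2]
eef_rot: [-3.139, -0.001, 1.367]
force: [0.2, -0.2, -1.4]
width: 19.3
```

```bash
python3 - <<'E'
from h import *; from bench import ctrl
s=ctrl.state();print(s["eef_pos"],s["eef_rot"],s["width"],s["force"])
p=tote(0,45);print(move(s,[*p,190-155],TY+np.pi/2))
d=ctrl.get_image("wrist");im=d["color"];cv2.imwrite("pics/w6.png",im)
E
```

```text
[509.29350787 -14.16579373 304.22632223] [-3.13852695e+00 -1.01192523e-03  1.36654061e+00] 19.265441234683813 [ 0.21163824 -0.15468529 -1.37372336]
('travel', [-0.0008, 0.0011, 0.1142], 'rot', [-0.003, -0.001, 0.001], 'n>=', np.float64(2.3))
```

Call:
carry_out(
  hand=[0.0,0.0,0.0,0.0,0.0,0.0,0.0],
  travel=[
    [-0.002,0,0.04],
    [-0.002,0,0.08],
    [-0.002,0,0.1],
    [-0.002,0,0.11],
    [-0.002,0,0.117],
    [-0.002,0,0.118],
    [-0.002,0,0.118],
  ],
  rotation=[
    [-0.002,0,0],
    [-0.002,0,0],
    [-0.002,0,0],
    [-0.002,0,0],
    [-0.002,0,0],
    [-0.002,0,0],
    [-0.002,0,0],
  ],
)

```text
time: 17.3
eef_pos: [510.3, -16.9, 188.5]
eef_rot: [3.138, -0.0, 1.366]
force: [-0.0, 0.1, -1.1]
width: 19.0
```

```bash
python3 - <<'E'
from h import *; from bench import ctrl
s=ctrl.state();print(s["eef_pos"],s["eef_rot"],s["width"],s["force"])
E
```

```text
[510.25179799 -16.94762526 188.53763784] [ 3.13785333e+00 -3.42820959e-04  1.36633459e+00] 19.048878716915834 [-0.04315794  0.10075303 -1.148838  ]
```

Call:
carry_out(
  hand=[0.0,0.0,0.04,0.04,0.04,0.04,0.04,0.04],
  travel=[
    [0,0,0.002],
    [0,0,0.002],
    [0,0,0.001],
    [0,0,0.001],
    [0,0,0],
    [0,0,-0.05],
    [0,0,-0.1],
    [0,0,-0.15],
  ],
  rotation=[
    [0,0,0],
    [0,0,0],
    [0,0,0],
    [0,0,0],
    [0,0,0],
    [0,0,0],
    [0,0,0],
    [0,0,0],
  ],
)

```text
time: 18.1
eef_pos: [509.0, -17.0, 338.8]
eef_rot: [3.141, -0.001, 1.366]
force: [1.3, -0.3, -0.2]
width: 40.2
```

```bash
python3 - <<'E'
from h import *; from bench import ctrl
s=ctrl.state();print(s["eef_pos"],s["eef_rot"],s["width"],s["force"])
print(move(s,[453.2,-340.2,170],-.103))
for n in("scene","top"):
    f=ctrl.get_image(n)
    for c in blobs(f["color"],"green",100,5)[:3]+blobs(f["color"],"pink",300,5)[:1]: print(n,rect(f,c,14),rect(f,c,5))
f=ctrl.get_image("wrist");cv2.imwrite("pics/w7.png",f["color"])
E
```

```text
[508.98582996 -17.04118657 338.81849037] [ 3.14113392e+00 -5.84568264e-04  1.36566928e+00] 40.157492662351856 [ 1.26690634 -0.34666153 -0.16704151]
('travel', [-0.3278, 0.0112, 0.0136], 'rot', [-0.0, -0.001, 1.469], 'n>=', np.float64(9.8))
scene [ 4.95461e+02 -1.02486e+02  1.03191e+02  6.59680e+01 -2.06000e-01] [ 4.91611e+02 -1.07922e+02  1.03990e+02  6.64790e+01 -2.06000e-01]
scene [ 5.39528e+02 -3.17520e+01  4.53080e+01  4.52750e+01 -2.53000e-01] [ 5.3602e+02 -3.6640e+01  4.5659e+01  4.5625e+01 -2.5300e-01]
scene [ 458.486 -332.903  165.733  124.787    1.468] [ 454.35  -340.125  167.017  125.754    1.468]
top [ 4.93705e+02 -1.07252e+02  1.08688e+02  5.93730e+01 -2.48000e-01] [ 4.94863e+02 -1.07767e+02  1.09278e+02  5.96960e+01 -2.48000e-01]
top [ 4.99561e+02 -1.01380e+01  8.09310e+01  7.16500e+01 -2.09000e-01] [ 5.00751e+02 -1.01260e+01  8.13700e+01  7.20390e+01 -2.09000e-01]
top [ 451.194 -338.581  162.855  123.099    1.467] [ 452.121 -340.353  163.739  123.768    1.467]
```

View pics/w7.png

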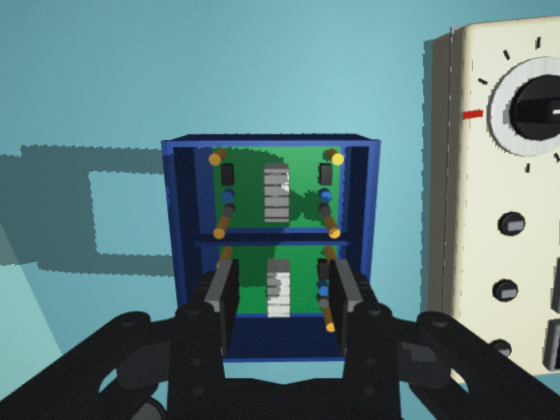

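Call:
carry_out(
  hand=[0.05,0.05,0.05,0.05,0.05,0.05,0.05,0.05],
  travel=[
    [-0.041,0.001,0.0],
    [-0.082,0.003,0.0],
    [-0.123,0.004,0.0],
    [-0.164,0.006,0.0],
    [-0.205,0.007,0.005],
    [-0.246,0.008,0.01],
    [-0.287,0.01,0.013],
    [-0.328,0.011,0.013],
  ],
  rotation=[
    [0,0,0.14],
    [0,0,0.28],
    [0,0,0.42],
    [0,0,0.56],
    [0,0,0.7],
    [0,0,0.84],
    [0,0,0.98],
    [0,0,1.12],
  ],
)

```text
time: 19.05
eef_pos: [452.3, -341.6, 322.0]
eef_rot: [-3.139, -0.0, 0.24]
force: [0.7, -0.6, 1.1]
width: 49.6
```

Call:
carry_out(
  hand=[0.05,0.05,0.05,0.05,0.05],
  travel=[
    [0,0,0],
    [0,0,0],
    [0,0,0],
    [0,0,0],
    [0,0,0],
  ],
  rotation=[
    [0,0,0.14],
    [0,0,0.28],
    [0,0,0.35],
    [0,0,0.35],
    [0,0,0.35],
  ],
)

```text
time: 19.55
eef_pos: [453.1, -340.2, 323.2]
eef_rot: [-3.14, -0.001, -0.102]
force: [0.5, 0.4, 0.4]
width: 50.1
```

```bash
python3 - <<'E'
from h import *; from bench import ctrl
s=ctrl.state();print(s["eef_pos"],s["eef_rot"],s["width"],s["force"])
print(move(s,[453.2,-340.2,26],-.103))
f=ctrl.get_image("wrist");cv2.imwrite("pics/w8.png",f["color"])
for c in blobs(f["color"],((160,60,60),(179,200,255)),300,5)[:2]: print(rect(f,c,5))
E
```

```text
[ 453.12754641 -340.18030269  323.24806433] [-3.13998659e+00 -5.00151876e-04 -1.02204214e-01] 50.08933735036097 [0.45056588 0.36817305 0.42766011]
('travel', [0.0, 0.0002, 0.1422], 'rot', [-0.002, -0.0, 0.001], 'n>=', np.float64(2.8))
[ 451.954 -342.929  164.893  125.246    1.47 ]
```

View pics/w8.png

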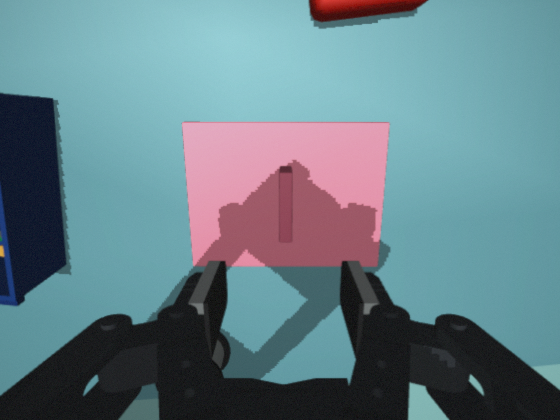

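Call:
carry_out(
  hand=[0.05,0.05,0.05,0.05,0.0,0.0,0.0,0.0],
  travel=[
    [0,0,0.05],
    [0,0,0.1],
    [0,0,0.14],
    [0,0,0.142],
    [0,0,0.142],
    [0,0,0.142],
    [0,0,0.142],
    [0,0,0.142],
  ],
  rotation=[
    [-0.002,0,0],
    [-0.002,0,0],
    [-0.002,0,0],
    [-0.002,0,0],
    [-0.002,0,0],
    [-0.002,0,0],
    [-0.002,0,0],
    [-0.002,0,0],
  ],
  newtons=50,
)

```text
time: 20.4
eef_pos: [454.5, -341.3, 185.1]
eef_rot: [3.137, -0.005, -0.104]
force: [-0.2, 0.2, 6.9]
width: 9.1
```

Call:
carry_out(
  hand=[0.0,0.0,0.0,0.0,0.0,0.0,0.0,0.0],
  travel=[
    [0,0,0],
    [0,0,0],
    [0,0,-0.03],
    [0,0,-0.08],
    [0,0,-0.13],
    [0,0,-0.17],
    [0,0,-0.17],
    [0,0,-0.17],
  ],
  rotation=[
    [0,0,0],
    [0,0,0],
    [0,0,0],
    [0,0,0],
    [0,0,0],
    [0,0,0],
    [0,0,0],
    [0,0,0],
  ],
)

```text
time: 21.2
eef_pos: [453.4, -340.1, 354.3]
eef_rot: [3.137, -0.005, -0.104]
force: [-0.7, -0.5, -2.3]
width: 9.3
```

```bash
python3 - <<'E'
from h import *; from bench import ctrl
s=ctrl.state();print(s["eef_pos"],s["eef_rot"],s["width"],s["force"])
print(move(s,[*TC,195],TY))
f=ctrl.get_image("wrist")
z=s["eef_pos"][2]-155-24
for c in blobs(f["color"],((160,60,60),(179,200,255)),300,5)[:1]: print(z,rect(f,c,z+5))
E
```

```text
[ 453.4487665  -340.10653774  354.28899419] [ 3.13747663 -0.00456453 -0.10400598] 9.325405156848975 [-0.71648036 -0.53188477 -2.29753665]
('travel', [0.0178, -0.2845, 0.0032], 'rot', [0.004, -0.005, 0.101], 'n>=', np.float64(5.7))
175.28899418737603 [ 454.741 -342.71   157.841  119.56     1.468]
```

Call:
carry_out(
  hand=[0.0,0.0,0.0,0.0,0.0,0.0,0.0,0.0],
  travel=[
    [0.019,-0.285,0.0],
    [0.019,-0.285,0.0],
    [0.019,-0.285,0.0],
    [0.019,-0.285,0.0],
    [0.019,-0.285,0.0],
    [0.019,-0.285,0.0],
    [0.019,-0.285,0.0],
    [0.019,-0.285,0.0],
  ],
  rotation=[
    [0.004,-0.005,0.101],
    [0.004,-0.005,0.101],
    [0.004,-0.005,0.101],
    [0.004,-0.005,0.101],
    [0.004,-0.005,0.101],
    [0.004,-0.005,0.101],
    [0.004,-0.005,0.101],
    [0.004,-0.005,0.101],
  ],
)

```text
time: 22.05
eef_pos: [501.4, -57.8, 350.2]
eef_rot: [-3.139, 0.006, -0.203]
force: [0.3, 0.7, -1.0]
width: 9.0
```

```bash
python3 - <<'E'
from h import *; from bench import ctrl
s=ctrl.state();print(s["eef_pos"],s["eef_rot"],s["width"],s["force"])
z=s["eef_pos"][2]-180
for n in("wrist","scene","top"):
    f=ctrl.get_image(n)
    if n=="wrist":cv2.imwrite("pics/w9.png",f["color"])
    for c in blobs(f["color"],((160,60,60),(179,200,255)),600,5)[:2]: print(n,rect(f,c,z))
    for c in blobs(f["color"],"blue",600,5)[:1]: print(n,"blue",rect(f,c,65))
print("TC",TC,TY,move(s,[*TC,80],TY))
E
```

```text
[501.37048821 -57.77582466 350.22646125] [-3.1392928   0.00649419 -0.20280597] 8.954352392495988 [ 0.27664325  0.74527904 -1.00451021]
wrist [497.813 -57.937 164.501 125.635   1.37 ]
wrist blue [561.701 -73.467 184.535  26.613   1.37 ]
scene [499.189 -55.348 166.734 129.971   1.354]
scene blue [506.746 -41.59  215.15  158.257   1.345]
TC [500.7 -59. ] -0.205 ('travel', [0.0003, 0.0016, 0.1152], 'rot', [-0.002, 0.006, 0.002], 'n>=', np.float64(2.3))
```

View pics/w9.png

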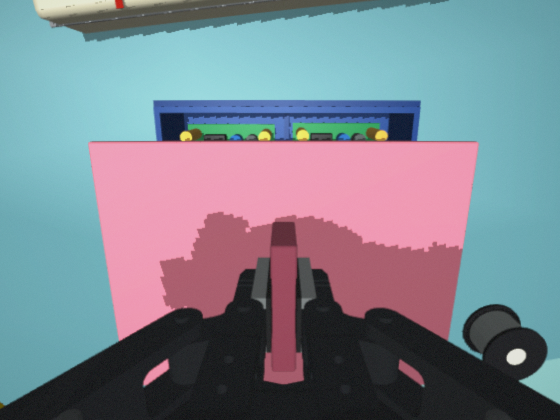

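Call:
carry_out(
  hand=[0.0,0.0,0.0,0.0,0.0,0.0],
  travel=[
    [0.0026,0.002,0.03],
    [0.0026,0.002,0.06],
    [0.0026,0.002,0.08],
    [0.0026,0.002,0.088],
    [0.0026,0.002,0.088],
    [0.0026,0.002,0.088],
  ],
  rotation=[
    [-0.002,0.006,0.002],
    [-0.002,0.006,0.002],
    [-0.002,0.006,0.002],
    [-0.002,0.006,0.002],
    [-0.002,0.006,0.002],
    [-0.002,0.006,0.002],
  ],
)

```text
time: 22.8
eef_pos: [504.2, -61.7, 264.8]
eef_rot: [-3.142, -0.004, -0.208]
force: [0.2, -0.3, -0.3]
width: 9.0
```

```bash
python3 - <<'E'
from h import *; from bench import ctrl
s=ctrl.state();print(s["eef_pos"],s["eef_rot"],s["width"],s["force"])
z=s["eef_pos"][2]-180
O=[]
for n in("wrist","scene"):
    f=ctrl.get_image(n)
    c=blobs(f["color"],((160,60,60),(179,200,255)),600,5)[0]; print(n,rect(f,c,z))
    c=blobs(f["color"],"blue",600,5)[0]; print(n,"blue",rect(f,c,65))
    im=f["color"]
    O.append(im if n=="wrist" else cv2.resize(im[150:255,215:355],(560,420),interpolation=cv2.INTER_CUBIC))
cv2.imwrite("pics/b10.png",cv2.resize(np.hstack(O),(800,300)))
a=move(s,[*(tote(3,-.8)),80],TY);print(a)
E
```

```text
[504.24626413 -61.65713186 264.76464381] [-3.14154039 -0.00400364 -0.2082722 ] 9.029425331411275 [ 0.21610318 -0.26667202 -0.31778434]
wrist [502.58  -62.773 164.517 124.657   1.364]
wrist blue [568.6   -72.217 187.493  39.318   1.514]
scene [504.113 -59.769 168.575 129.512   1.365]
scene blue [506.663 -41.224 214.296 158.851   1.346]
('travel', [-0.0011, -0.0011, 0.0298], 'rot', [-0.0, -0.004, -0.003], 'n>=', np.float64(0.6))
```

View pics/b10.png

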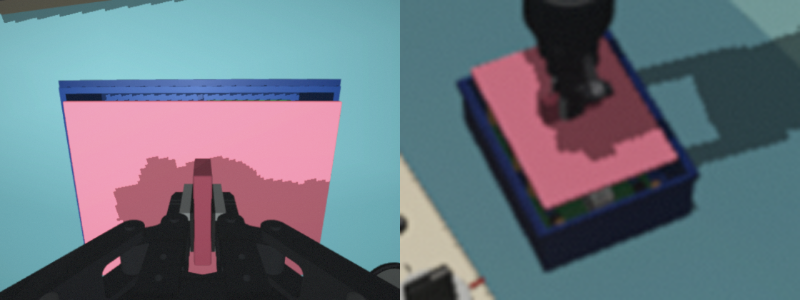

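```bash
python3 - <<'E'
from h import *; from bench import ctrl
s=ctrl.state();f=ctrl.get_image("wrist")
zs=s["eef_pos"][2]-180
b=blobs(f["color"],"blue",600,5)[0].reshape(-1,2);p=blobs(f["color"],((160,60,60),(179,200,255)),600,5)[0].reshape(-1,2)
def loc(P):
    d=P[:,:2]-TC;c,si=np.cos(TY),np.sin(TY);return np.c_[c*d[:,0]+si*d[:,1],-si*d[:,0]+c*d[:,1]].round(1)
for q,z,nm in((b,65,"rim"),(p,zs,"sheet")):
    u=[]
    for col in(130,283,430):
        k=q[q[:,0]==col]
        u.append([col,k[:,1].min()])
    m=q[:,1]<q[:,1].min()+14
    u+= [q[m][q[m][:,0].argmin()],q[m][q[m][:,0].argmax()]]
    print(nm,z,np.array(u).tolist(),loc(cast(f,u,z)).tolist())
E
```

```text
rim 65 [[130, 114], [283, 113], [430, 112], [84, 115], [475, 125]] [[75.9, 68.3], [76.1, -3.1], [76.7, -71.7], [75.6, 90.0], [70.8, -93.8]]
sheet 85.35972089331568 [[130, 141], [283, 141], [430, 141], [88, 143], [477, 149]] [[65.3, 61.0], [65.1, -3.1], [65.2, -64.8], [64.6, 78.9], [61.9, -85.2]]
```

Call:
carry_out(
  hand=[0.0,0.0,0.0,0.0,0.0,0.0,0.0],
  travel=[
    [0.0005,-0.0012,0.0],
    [0.0005,-0.0012,0.01],
    [0.0005,-0.0012,0.018],
    [0.0005,-0.0012,0.025],
    [0.0005,-0.0012,0.03],
    [0.0005,-0.0012,0.033],
    [0.0005,-0.0012,0.033],
  ],
  rotation=[
    [0,-0.004,0],
    [0,-0.004,0],
    [0,-0.004,0],
    [0,-0.004,0],
    [0,-0.004,0],
    [0,-0.004,0],
    [0,-0.004,0],
  ],
)

```text
time: 23.65
eef_pos: [504.7, -59.8, 231.3]
eef_rot: [-3.141, 0.002, -0.207]
force: [-1.1, 0.2, 2.1]
width: 8.9
```

```bash
python3 - <<'E'
from h import *; from bench import ctrl
s=ctrl.state();print(s["eef_pos"],s["eef_rot"],s["width"],s["force"],s["moment"])
E
```

```text
[504.67265986 -59.7690002  231.25621613] [-3.14130916e+00  1.85946333e-03 -2.07064887e-01] 8.887302512332012 [-1.10938241  0.17399204  2.05003105] [ 0.00203326  0.19551514 -0.04182036]
```

Call:
carry_out(
  hand=[0.0,0.04,0.04,0.04,0.04,0.04,0.04,0.04],
  travel=[
    [0,0,0],
    [0,0,0],
    [0,0,0],
    [0,0,0],
    [0,0,-0.03],
    [0,0,-0.08],
    [0,0,-0.13],
    [0,0,-0.17],
  ],
  rotation=[
    [0,0,0],
    [0,0,0],
    [0,0,0],
    [0,0,0],
    [0,0,0],
    [0,0,0],
    [0,0,0],
    [0,0,0],
  ],
)

```text
time: 24.45
eef_pos: [504.9, -59.9, 403.9]
eef_rot: [3.142, -0.001, -0.207]
force: [0.6, -0.8, -0.4]
width: 40.0
```

```bash
python3 - <<'E'
from h import *; from bench import ctrl
s=ctrl.state();print(s["eef_pos"],s["eef_rot"],s["width"],s["force"],s["moment"])
for n in("wrist","scene","top"):
    f=ctrl.get_image(n)
    for c in blobs(f["color"],((160,60,60),(179,200,255)),300,5)[:1]: print(n,rect(f,c,51))
    if n!="wrist":
        for c in blobs(f["color"],"green",15,3): 
            r=rect(f,c,28)
            if r[1]>100: print(n,r)
f=ctrl.get_image("top")
print(move(s,[475,345,250],1.4), s["qpos"])
a=f["color"][120:320,90:400];cv2.imwrite("pics/t11.png",cv2.resize(a,None,fx=2.5,fy=2.5,interpolation=cv2.INTER_CUBIC))
E
```

```text
[504.92250833 -59.93687654 403.94190105] [ 3.14153077e+00 -1.31902318e-03 -2.07249525e-01] 40.007147410893374 [ 0.59860246 -0.84970084 -0.38365769] [ 0.03430183 -0.00288817  0.0087768 ]
wrist [501.816 -61.008 166.778 125.368   1.365]
scene [501.652 -61.355 166.408 128.74    1.365]
scene [ 5.55372e+02  3.97376e+02  3.36870e+01  1.68330e+01 -3.04000e-01]
scene [ 4.01428e+02  3.00214e+02  3.50580e+01  1.73760e+01 -3.69000e-01]
scene [313.164 332.402  28.257  10.719   0.56 ]
top [480.275 -52.627  95.132  82.115   1.361]
top [ 5.55747e+02  3.98776e+02  3.32830e+01  1.65020e+01 -4.44000e-01]
top [ 4.01945e+02  3.01561e+02  3.18340e+01  1.54770e+01 -3.51000e-01]
top [312.813 334.046  27.01   12.13    0.422]
('travel', [-0.1126, -0.3901, -0.0012], 'rot', [0.001, -0.001, -1.607], 'n>=', np.float64(10.7)) [-3.51990954e-01  3.09641267e-02  1.77275274e+00  1.32635880e-04
  1.33656164e+00  1.42602424e+00]
```

View pics/t11.png

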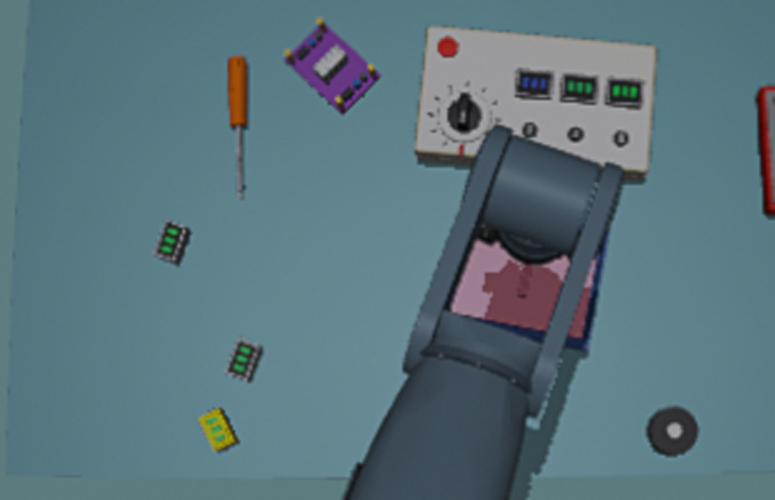

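```bash
python3 - <<'E'
from h import *; from bench import ctrl
s=ctrl.state()
print(move(s,[555.5,398,150],-.36),move(s,[401.7,301,150],-.36))
E
```

```text
('travel', [-0.045, -0.4586, 0.0968], 'rot', [0.0, -0.002, 0.153], 'n>=', np.float64(9.4)) ('travel', [-0.1755, -0.332, 0.0967], 'rot', [0.0, -0.002, 0.153], 'n>=', np.float64(7.8))
```

Call:
carry_out(
  hand=[0.05,0.05,0.05,0.05,0.05,0.05,0.05,0.05],
  travel=[
    [-0.045,-0.4586,0.097],
    [-0.045,-0.4586,0.097],
    [-0.045,-0.4586,0.097],
    [-0.045,-0.4586,0.097],
    [-0.045,-0.4586,0.097],
    [-0.045,-0.4586,0.097],
    [-0.045,-0.4586,0.097],
    [-0.045,-0.4586,0.097],
  ],
  rotation=[
    [0,0,0.153],
    [0,0,0.153],
    [0,0,0.153],
    [0,0,0.153],
    [0,0,0.153],
    [0,0,0.153],
    [0,0,0.153],
    [0,0,0.153],
  ],
)

```text
time: 25.45
eef_pos: [546.0, 325.6, 316.6]
eef_rot: [3.139, 0.004, -0.36]
force: [1.3, -0.7, 0.6]
width: 50.2
```

Call:
carry_out(
  hand=[0.05,0.05],
  travel=[
    [0,0,0],
    [0,0,0],
  ],
  rotation=[
    [0,0,0],
    [0,0,0],
  ],
)

```text
time: 25.65
eef_pos: [545.8, 324.7, 316.6]
eef_rot: [3.138, 0.005, -0.358]
force: [0.6, 0.0, 0.5]
width: 49.9
```

```bash
python3 - <<'E'
from h import *; from bench import ctrl
s=ctrl.state();print(s["eef_pos"],s["eef_rot"],s["qpos"])
f=ctrl.get_image("wrist");cv2.imwrite("pics/w12.png",f["color"])
for c in blobs(f["color"],"green",40,9)[:3]: print("dig",c.reshape(-1,2).mean(0),rect(f,c,28))
u=proj(f,[555.5,398,28])[0].astype(int);print(u)
hsv=cv2.cvtColor(f["color"],cv2.COLOR_BGR2HSV);print(hsv[u[1]-40:u[1]+41:8,u[0]].tolist());print(hsv[u[1],u[0]-60:u[0]+61:10].tolist())
E
```

```text
[545.77713406 324.66425366 316.56538161] [ 3.13792532  0.00491167 -0.35776101] [3.49961245e-01 3.98516450e-01 1.51889471e+00 4.31227962e-04
 1.23029777e+00 2.27836432e+00]
dig [188.36697248 226.32110092] [ 5.54502e+02  3.97011e+02  3.24350e+01  1.50690e+01 -3.22000e-01]
[186 226]
[[94, 85, 204], [90, 14, 74], [105, 28, 36], [70, 228, 226], [120, 31, 33], [71, 239, 224], [98, 36, 28], [71, 244, 222], [158, 31, 33], [94, 94, 185], [94, 94, 182]]
[[94, 92, 188], [94, 88, 188], [94, 88, 191], [94, 90, 192], [94, 89, 193], [110, 24, 32], [71, 239, 224], [70, 226, 212], [90, 7, 180], [94, 85, 102], [95, 91, 115], [94, 94, 114], [94, 88, 147]]
```

```bash
cat >> h.py <<'E'
def disp(f):
    """display modules in a view: (digit rect, outline rect) on z=28"""
    hsv=cv2.cvtColor(f["color"],cv2.COLOR_BGR2HSV)
    m=((hsv[...,1]<60)|cv2.inRange(hsv,*map(np.array,H["green"]))>0).astype(np.uint8)
    m=cv2.morphologyEx(m,cv2.MORPH_OPEN,np.ones((5,5)))
    cs,_=cv2.findContours(m,cv2.RETR_EXTERNAL,cv2.CHAIN_APPROX_NONE);out=[]
    for c in blobs(f["color"],"green",60,11):
        u=c.reshape(-1,2).mean(0); k=[q for q in cs if cv2.pointPolygonTest(q,tuple(map(float,u)),False)>=0]
        out.append((u.round(0).tolist(),rect(f,c,28).tolist(),rect(f,k[0],28).tolist() if k else None))
    return out
E
python3 - <<'E'
from h import *; from bench import ctrl
s=ctrl.state();f=ctrl.get_image("wrist");print(disp(f));print(move(s,[554.8,397.5,150],-.33))
E
```

```text
[([188.0, 227.0], [554.56, 396.978, 32.591, 15.129, -0.319], [556.768, 392.811, 53.48, 35.453, -0.322])]
('travel', [-0.0179, -0.0722, 0.0125], 'rot', [0.003, 0.004, -0.029], 'n>=', np.float64(1.5))
```

Call:
carry_out(
  hand=[0.05,0.05,0.05,0.05],
  travel=[
    [-0.018,-0.072,0.012],
    [-0.018,-0.072,0.012],
    [-0.018,-0.072,0.012],
    [-0.018,-0.072,0.012],
  ],
  rotation=[
    [0.003,0.004,-0.036],
    [0.003,0.004,-0.036],
    [0.003,0.004,-0.036],
    [0.003,0.004,-0.036],
  ],
)

```text
time: 26.15
eef_pos: [555.7, 396.3, 307.8]
eef_rot: [-3.139, -0.003, -0.325]
force: [0.2, -0.7, 0.4]
width: 50.1
```

```bash
python3 - <<'E'
from h import *; from bench import ctrl
s=ctrl.state();f=ctrl.get_image("wrist");print(s["eef_pos"],s["eef_rot"],disp(f));print(move(s,[554.8,397.5,22],-.32))
E
```

```text
[555.71249803 396.32998048 307.765556  ] [-3.13941226e+00 -2.86149445e-03 -3.25094550e-01] [([282.0, 213.0], [554.614, 397.062, 30.92, 14.249, -0.323], [557.421, 395.995, 51.432, 30.28, -0.323])]
('travel', [-0.0016, -0.0005, 0.1308], 'rot', [-0.002, -0.003, -0.005], 'n>=', np.float64(2.6))
```

Call:
carry_out(
  hand=[0.05,0.05,0.05,0.05,0.0,0.0,0.0,0.0],
  travel=[
    [-0.0005,-0.0005,0.05],
    [-0.0005,-0.0005,0.1],
    [-0.0005,-0.0005,0.13],
    [-0.0005,-0.0005,0.13],
    [-0.0005,-0.0005,0.13],
    [-0.0005,-0.0005,0.13],
    [-0.0005,-0.0005,0.13],
    [-0.0005,-0.0005,0.13],
  ],
  rotation=[
    [-0.002,-0.003,0],
    [-0.002,-0.003,0],
    [-0.002,-0.003,0],
    [-0.002,-0.003,0],
    [-0.002,-0.003,0],
    [-0.002,-0.003,0],
    [-0.002,-0.003,0],
    [-0.002,-0.003,0],
  ],
  newtons=30,
)

```text
time: 27.0
eef_pos: [556.2, 398.6, 179.6]
eef_rot: [-3.139, -0.002, -0.324]
force: [-1.3, -0.5, 5.4]
width: 29.3
```

Call:
carry_out(
  hand=[0.0,0.0,0.0,0.0,0.0,0.0,0.0,0.0],
  travel=[
    [0,0,0],
    [0,0,-0.03],
    [0,0,-0.08],
    [0,0,-0.13],
    [0,0,-0.18],
    [0,0,-0.18],
    [0,0,-0.18],
    [0,0,-0.18],
  ],
  rotation=[
    [0,0,0],
    [0,0,0],
    [0,0,0],
    [0,0,0],
    [0,0,0],
    [0,0,0],
    [0,0,0],
    [0,0,0],
  ],
)

```text
time: 27.8
eef_pos: [554.9, 398.1, 356.1]
eef_rot: [3.141, 0.002, -0.324]
force: [0.3, -0.7, -0.7]
width: 29.2
```

```bash
python3 - <<'E'
from h import *; from bench import ctrl
import h
h.TC[:]=[501.8,-61.0]; h.TY=-.206
s=ctrl.state();print(s["eef_pos"],s["eef_rot"],s["width"],s["force"],s["qpos"])
p=h.tote(0,-44);print(p,move(s,[*p,200],-.206))
f=ctrl.get_image("wrist");print(disp(f))
f=ctrl.get_image("scene");print([rect(f,c,28) for c in blobs(f["color"],"green",40,3)],[rect(f,c,51) for c in blobs(f["color"],"pink",600,3)])
E
```

```text
[554.92881858 398.11647317 356.09811893] [ 3.14061703e+00  2.21644542e-03 -3.24084982e-01] 29.19033320030925 [ 0.31834631 -0.6896493  -0.71167306] [4.48787683e-01 4.57242709e-01 1.35280289e+00 8.73462684e-04
 1.33381509e+00 2.34346189e+00]
[ 492.79997077 -104.06970483] ('travel', [0.101, 0.4958, 0.0014], 'rot', [0.001, 0.002, -0.118], 'n>=', np.float64(10.1))
[([283.0, 322.0], [431.562, 437.178, 47.982, 33.936, -0.337], [417.25, 436.196, 537.36, 222.455, 1.246]), ([283.0, 281.0], [474.415, 423.191, 34.009, 16.745, 1.247], [417.25, 436.196, 537.36, 222.455, 1.246]), ([430.0, 303.0], [406.194, 296.719, 20.977, 14.913, -0.317], None)]
[array([ 724.542, -219.654,   34.643,   17.702,    1.42 ]), array([ 731.047, -159.714,   31.925,   16.621,    1.514])] [array([502.438, -60.247, 163.926, 126.372,   1.365])]
```

Call:
carry_out(
  hand=[0.0,0.0,0.0,0.0,0.0,0.0,0.0,0.0],
  travel=[
    [0.101,0.496,0.0],
    [0.101,0.496,0.0],
    [0.101,0.496,0.0],
    [0.101,0.496,0.0],
    [0.101,0.496,0.0],
    [0.101,0.496,0.0],
    [0.101,0.496,0.0],
    [0.101,0.496,0.0],
  ],
  rotation=[
    [0,0.002,-0.118],
    [0,0.002,-0.118],
    [0,0.002,-0.118],
    [0,0.002,-0.118],
    [0,0.002,-0.118],
    [0,0.002,-0.118],
    [0,0.002,-0.118],
    [0,0.002,-0.118],
  ],
)

```text
time: 28.7
eef_pos: [505.3, -0.3, 356.0]
eef_rot: [-3.141, 0.0, -0.206]
force: [0.6, 0.2, -1.0]
width: 29.5
```

```bash
sed -i 's/^TC=.*/TC=np.array([501.8,-61.0]); TY=-0.206/' h.py; python3 - <<'E'
from h import *; from bench import ctrl
s=ctrl.state();print(s["eef_pos"],s["eef_rot"],s["width"])
print(move(s,[*tote(0,-44),145],TY))
E
```

```text
[ 5.05345217e+02 -3.17255877e-01  3.56035819e+02] [-3.14057165e+00  4.57273115e-04 -2.05966392e-01] 29.453935208058702
('travel', [0.009, 0.1042, 0.0559], 'rot', [-0.001, 0.0, 0.0], 'n>=', np.float64(2.4))
```

Call:
carry_out(
  hand=[0.0,0.0,0.0,0.0,0.0,0.0,0.0,0.0],
  travel=[
    [0.009,0.104,0.0],
    [0.009,0.104,0.0],
    [0.009,0.104,0.03],
    [0.009,0.104,0.056],
    [0.009,0.104,0.09],
    [0.009,0.104,0.11],
    [0.009,0.104,0.11],
    [0.009,0.104,0.11],
  ],
  rotation=[
    [0,0,0],
    [0,0,0],
    [0,0,0],
    [0,0,0],
    [0,0,0],
    [0,0,0],
    [0,0,0],
    [0,0,0],
  ],
)

```text
time: 29.5
eef_pos: [493.9, -102.1, 246.7]
eef_rot: [-3.14, 0.0, -0.206]
force: [0.6, -0.9, -0.3]
width: 29.3
```

```bash
python3 - <<'E'
from h import *; from bench import ctrl
s=ctrl.state();print(s["eef_pos"],s["eef_rot"],s["width"],s["force"])
print(move(s,[*tote(0,-44),231-155],TY))
E
```

```text
[ 493.88327459 -102.09573153  246.70297578] [-3.14012989e+00  2.29973365e-04 -2.06266568e-01] 29.29458230231489 [ 0.64290657 -0.90553873 -0.31266463]
('travel', [-0.0007, 0.0022, 0.0157], 'rot', [-0.001, 0.0, -0.0], 'n>=', np.float64(0.3))
```

Lower to contact, open just enough, rise.

Call:
carry_out(
  hand=[0.0,0.0,0.0,0.0,0.042,0.042,0.042,0.042],
  travel=[
    [-0.001,0.002,0.008],
    [-0.001,0.002,0.014],
    [-0.001,0.002,0.0165],
    [-0.001,0.002,0.0165],
    [-0.001,0.002,0.016],
    [-0.001,0.002,0.016],
    [-0.001,0.002,0.016],
    [-0.001,0.002,0.016],
  ],
  rotation=[
    [-0.001,0,0],
    [-0.001,0,0],
    [-0.001,0,0],
    [-0.001,0,0],
    [-0.001,0,0],
    [-0.001,0,0],
    [-0.001,0,0],
    [-0.001,0,0],
  ],
)

```text
time: 30.3
eef_pos: [492.9, -104.0, 231.6]
eef_rot: [3.141, -0.002, -0.206]
force: [-0.2, -0.3, -0.2]
width: 41.9
```

Call:
carry_out(
  hand=[0.042,0.042,0.042,0.042,0.042],
  travel=[
    [0,0,-0.03],
    [0,0,-0.07],
    [0,0,-0.12],
    [0,0,-0.12],
    [0,0,-0.12],
  ],
  rotation=[
    [0,0,0],
    [0,0,0],
    [0,0,0],
    [0,0,0],
    [0,0,0],
  ],
)

```text
time: 30.8
eef_pos: [493.0, -104.0, 353.0]
eef_rot: [3.141, -0.006, -0.206]
force: [-0.9, 0.6, -0.5]
width: 41.9
```

```bash
python3 - <<'E'
from h import *; from bench import ctrl
s=ctrl.state();print(s["eef_pos"],s["eef_rot"],s["width"],s["force"])
f=ctrl.get_image("wrist")
for c in blobs(f["color"],"green",60,9): print(rect(f,c,79))
for n in("scene","top"):
    f=ctrl.get_image(n)
    for c in blobs(f["color"],"green",15,3): print(n,rect(f,c,28))
print(move(s,[402,301,170],-.36))
E
```

```text
[ 492.95137782 -104.03826976  352.95824442] [ 3.14066689 -0.00570551 -0.20612711] 41.914399765249996 [-0.94928156  0.56640113 -0.54703313]
[ 4.91101e+02 -1.05074e+02  3.11110e+01  1.39910e+01 -2.05000e-01]
scene [ 4.01428e+02  3.00214e+02  3.50580e+01  1.73760e+01 -3.69000e-01]
scene [ 724.554 -219.626   34.872   17.769    1.514]
scene [ 731.047 -159.714   31.925   16.621    1.514]
scene [ 4.68742e+02 -1.37050e+02  3.25820e+01  1.47910e+01 -1.91000e-01]
scene [313.164 332.402  28.257  10.719   0.56 ]
scene [ 145.646 -898.82    39.858   14.754    1.009]
top [ 745.151 -192.992   29.552   17.052    1.54 ]
top [ 4.02091e+02  3.01508e+02  3.21440e+01  1.54770e+01 -3.51000e-01]
top [ 752.283 -134.022   30.725   14.337    1.434]
top [ 1.57741e+02 -8.83119e+02  2.43140e+01  1.71060e+01  7.94000e-01]
top [312.813 334.046  27.01   12.13    0.422]
('travel', [-0.1721, -0.3779, 0.0266], 'rot', [0.0, -0.006, 0.154], 'n>=', np.float64(8.3))
```

Call:
carry_out(
  hand=[0.05,0.05,0.05,0.05,0.05,0.05,0.05,0.05],
  travel=[
    [-0.172,-0.378,0.027],
    [-0.172,-0.378,0.027],
    [-0.172,-0.378,0.027],
    [-0.172,-0.378,0.027],
    [-0.172,-0.378,0.027],
    [-0.172,-0.378,0.027],
    [-0.172,-0.378,0.027],
    [-0.172,-0.378,0.027],
  ],
  rotation=[
    [0,-0.006,0.154],
    [0,-0.006,0.154],
    [0,-0.006,0.154],
    [0,-0.006,0.154],
    [0,-0.006,0.154],
    [0,-0.006,0.154],
    [0,-0.006,0.154],
    [0,-0.006,0.154],
  ],
)

```text
time: 31.75
eef_pos: [404.5, 284.2, 323.6]
eef_rot: [3.139, 0.006, -0.36]
force: [-0.4, -0.1, 0.8]
width: 50.0
```

```bash
python3 - <<'E'
from h import *; from bench import ctrl
s=ctrl.state();f=ctrl.get_image("wrist");print(s["eef_pos"],s["eef_rot"],disp(f));print(move(s,[402,301,150],-.36))
E
```

```text
[404.49816181 284.18475306 323.58251118] [ 3.13947044  0.00589765 -0.36026852] [([264.0, 213.0], [401.029, 299.598, 31.328, 14.834, -0.36], [399.629, 299.898, 14.254, 9.925, 1.211]), ([267.0, 317.0], [311.817, 331.368, 29.543, 12.714, 0.471], [311.701, 332.66, 6.09, 5.222, -0.371])]
('travel', [-0.0082, -0.0149, 0.0186], 'rot', [0.002, 0.006, -0.0], 'n>=', np.float64(0.5))
```

Call:
carry_out(
  hand=[0.05,0.05,0.05,0.05],
  travel=[
    [-0.0083,-0.0136,0.0186],
    [-0.0083,-0.0136,0.0186],
    [-0.0083,-0.0136,0.0186],
    [-0.0083,-0.0136,0.0186],
  ],
  rotation=[
    [0.002,0.006,0],
    [0.002,0.006,0],
    [0.002,0.006,0],
    [0.002,0.006,0],
  ],
)

```text
time: 32.2
eef_pos: [403.2, 297.4, 306.6]
eef_rot: [-3.141, -0.002, -0.361]
force: [-0.5, -0.6, 0.4]
width: 50.0
```

```bash
python3 - <<'E'
from h import *; from bench import ctrl
s=ctrl.state();f=ctrl.get_image("wrist");print(s["eef_pos"],s["eef_rot"],disp(f)[0]);print(move(s,[401.5,299.9,23],-.36))
E
```

```text
[403.17125523 297.3727447  306.61692337] [-3.14055766e+00 -1.59874114e-03 -3.61230281e-01] ([280.0, 215.0], [400.932, 299.297, 31.152, 14.488, -0.339], [403.826, 298.546, 51.757, 29.714, -0.346])
('travel', [-0.0027, -0.0016, 0.1286], 'rot', [-0.001, -0.002, -0.001], 'n>=', np.float64(2.6))
```

Call:
carry_out(
  hand=[0.05,0.05,0.05,0.05,0.0,0.0,0.0,0.0],
  travel=[
    [-0.0025,-0.0015,0.05],
    [-0.0025,-0.0015,0.1],
    [-0.0025,-0.0015,0.129],
    [-0.0025,-0.0015,0.129],
    [-0.0025,-0.0015,0.129],
    [-0.0025,-0.0015,0.129],
    [-0.0025,-0.0015,0.129],
    [-0.0025,-0.0015,0.129],
  ],
  rotation=[
    [-0.001,-0.002,-0.01],
    [-0.001,-0.002,-0.01],
    [-0.001,-0.002,-0.01],
    [-0.001,-0.002,-0.01],
    [-0.001,-0.002,-0.01],
    [-0.001,-0.002,-0.01],
    [-0.001,-0.002,-0.01],
    [-0.001,-0.002,-0.01],
  ],
  newtons=30,
)

```text
time: 33.05
eef_pos: [402.3, 300.9, 179.5]
eef_rot: [-3.138, -0.003, -0.35]
force: [-0.6, -1.0, 6.3]
width: 29.4
```

Call:
carry_out(
  hand=[0.0,0.0,0.0,0.0,0.0,0.0,0.0,0.0],
  travel=[
    [0,0,0],
    [0,0,-0.03],
    [0,0,-0.08],
    [0,0,-0.13],
    [0,0,-0.18],
    [0,0,-0.18],
    [0,0,-0.18],
    [0,0,-0.18],
  ],
  rotation=[
    [0,0,0],
    [0,0,0],
    [0,0,0],
    [0,0,0],
    [0,0,0],
    [0,0,0],
    [0,0,0],
    [0,0,0],
  ],
)

```text
time: 33.85
eef_pos: [400.6, 300.2, 356.5]
eef_rot: [3.141, 0.001, -0.35]
force: [0.4, 0.3, -1.6]
width: 29.1
```

```bash
python3 - <<'E'
from h import *; from bench import ctrl
s=ctrl.state();print(s["eef_pos"],s["eef_rot"],s["width"],s["force"])
print(move(s,[*tote(0,44),200],TY))
E
```

```text
[400.59546872 300.21420515 356.48065554] [ 3.14087709e+00  1.43615461e-03 -3.50074911e-01] 29.137020150461918 [ 0.36968427  0.27074864 -1.56051341]
('travel', [0.2126, 0.2611, 0.0014], 'rot', [0.001, 0.001, -0.144], 'n>=', np.float64(6.7))
```

Call:
carry_out(
  hand=[0.0,0.0,0.0,0.0,0.0,0.0,0.0,0.0],
  travel=[
    [0.2126,0.261,0.0],
    [0.2126,0.261,0.0],
    [0.2126,0.261,0.0],
    [0.2126,0.261,0.0],
    [0.2126,0.261,0.0],
    [0.2126,0.261,0.0],
    [0.2126,0.261,0.0],
    [0.2126,0.261,0.0],
  ],
  rotation=[
    [0,0.001,-0.144],
    [0,0.001,-0.144],
    [0,0.001,-0.144],
    [0,0.001,-0.144],
    [0,0.001,-0.144],
    [0,0.001,-0.144],
    [0,0.001,-0.144],
    [0,0.001,-0.144],
  ],
)

```text
time: 34.65
eef_pos: [512.1, -22.1, 355.5]
eef_rot: [3.141, 0.001, -0.212]
force: [-0.0, 0.6, -0.4]
width: 29.4
```

Call:
carry_out(
  hand=[0.0,0.0,0.0,0.0,0.0,0.0],
  travel=[
    [0,0,0],
    [0,0,0],
    [0,0,0.05],
    [0,0,0.09],
    [0,0,0.11],
    [0,0,0.11],
  ],
  rotation=[
    [0,0,0],
    [0,0,0],
    [0,0,0],
    [0,0,0],
    [0,0,0],
    [0,0,0],
  ],
)

```text
time: 35.25
eef_pos: [509.3, -15.5, 243.8]
eef_rot: [-3.14, 0.007, -0.204]
force: [0.5, 0.6, -0.6]
width: 29.7
```

```bash
python3 - <<'E'
from h import *; from bench import ctrl
s=ctrl.state();print(s["eef_pos"],s["eef_rot"],s["width"],s["force"])
print(move(s,[*tote(0,44),231-155],TY))
E
```

```text
[509.25707822 -15.49993938 243.84073628] [-3.140254    0.00698684 -0.20385946] 29.70434826460905 [ 0.49249803  0.64749668 -0.5591715 ]
('travel', [0.0021, 0.0021, 0.0128], 'rot', [-0.001, 0.007, 0.002], 'n>=', np.float64(0.3))
```

Call:
carry_out(
  hand=[0.0,0.0,0.0,0.0,0.042,0.042,0.042,0.042],
  travel=[
    [0.002,0.002,0.006],
    [0.002,0.002,0.011],
    [0.002,0.002,0.0135],
    [0.002,0.002,0.0135],
    [0.002,0.002,0.013],
    [0.002,0.002,0.013],
    [0.002,0.002,0.013],
    [0.002,0.002,0.013],
  ],
  rotation=[
    [-0.001,0.006,0.002],
    [-0.001,0.006,0.002],
    [-0.001,0.006,0.002],
    [-0.001,0.006,0.002],
    [-0.001,0.006,0.002],
    [-0.001,0.006,0.002],
    [-0.001,0.006,0.002],
    [-0.001,0.006,0.002],
  ],
)

```text
time: 36.05
eef_pos: [513.2, -20.1, 234.7]
eef_rot: [3.141, -0.008, -0.208]
force: [-0.1, -0.3, -0.3]
width: 41.9
```

Call:
carry_out(
  hand=[0.042,0.042,0.042,0.042,0.042,0.042,0.042],
  travel=[
    [0,0,-0.03],
    [0,0,-0.07],
    [0,0,-0.12],
    [0,0,-0.17],
    [-0.03,0,-0.22],
    [-0.08,0,-0.25],
    [-0.08,0,-0.25],
  ],
  rotation=[
    [0,0,0],
    [0,0,0],
    [0,0,0],
    [0,0,0],
    [0,0,0],
    [0,0,0],
    [0,0,0],
  ],
)

```text
time: 36.75
eef_pos: [431.3, -2.3, 487.8]
eef_rot: [3.141, -0.013, -0.208]
force: [0.2, -0.6, -0.0]
width: 41.7
```

```bash
python3 - <<'E'
from h import *; from bench import ctrl
s=ctrl.state();print(s["eef_pos"],s["eef_rot"],s["width"],s["force"])
f=ctrl.get_image("wrist")
for c in blobs(f["color"],"green",60,9): print(rect(f,c,79))
for c in blobs(f["color"],((160,60,60),(179,200,255)),300,5)[:1]: print("sheet",rect(f,c,51))
g=ctrl.get_image("scene");t=ctrl.get_image("top")
r=lambda a,w,h:cv2.resize(a,(w,h),interpolation=cv2.INTER_CUBIC)
cv2.imwrite("pics/fin.png",np.vstack([np.hstack([r(f["color"],400,300),r(g["color"][140:290,130:330],400,300)]),np.hstack([r(g["color"],400,300),r(t["color"][100:325,85:385],400,300)])]))
E
```

```text
[431.28349015  -2.30376744 487.82262271] [ 3.14088222 -0.01283625 -0.2077017 ] 41.663992810564224 [ 0.16156952 -0.56508661 -0.03069133]
[ 4.91222e+02 -1.05470e+02  3.18090e+01  1.55520e+01 -1.89000e-01]
[ 5.12259e+02 -2.16610e+01  3.06000e+01  1.35230e+01 -2.06000e-01]
[334.55  289.606  25.794  10.683   0.465]
sheet [497.921 -75.399 136.717 125.957   1.363]
```

View pics/fin.png

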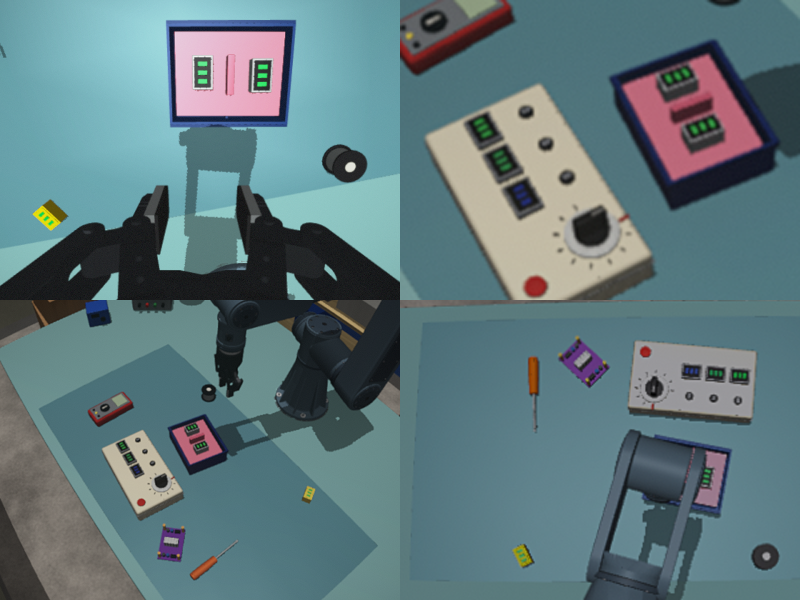

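```bash
python3 -c "
from bench import ctrl
print(ctrl.state()['time'],ctrl.close_job())"
```

```text
the job is handed in; nothing more can be done
36.9 None
```

The job is done and handed in at 36.9 s, in the order you asked.

- **Knob:** I turned it counter-clockwise by about 2.2 rad until it pushed back at the zero stop. The pictures show the pointer at the red mark.
- **Power boards:** One lies flat in each bay, either side of the divider.
- **Sheet:** It lies on both boards, rib up. Seen from the wrist camera right after placing, it measured 166.8 x 125.4 mm at the expected height, so it is level.
- **Display modules:** I found only two on the bench. They stand face up, one each side of the rib, with centres about 41 to 44 mm from it.
- **Left alone:** I did not touch the multimeter, screwdriver, spool, yellow module or purple board.

**Last checks:** The final pictures show everything in place and the arm clear of it. Three readings did not fully agree:

- **Tote position:** The views differed by 2 to 3 mm on where the tote is. I centred the sheet against the rim as seen in the wrist picture, and it went in without binding.
- **Sheet, last reading:** The final automatic measurement of the sheet came out short (137 mm). I put this down to a display standing in front of part of it in that view.
- **Second display:** It was released about 4 mm above the other's release height, so it may have dropped slightly. It looks flat in the final picture.

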